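# Turn over two press moulds and stack them

### The job

One closed press mould already lies in the turn-over cradle: slide the other one in behind it, white half down, then swing the cradle right over by its orange handle, without slamming it, so that both moulds turn upside down together. Then draw them out and stack them squarely one on the other in the middle of the terracotta disc, blue halves down, still closed. Leave the cradle turned over, do not drop the moulds or let them come apart, and leave the other things on the table alone.

Things in the scene. Friction and masses are not known exactly. Their poses are not given: they have to be found in the camera images.
- stand: fixed stand of the turn-over cradle, a low dark steel plate 170 x 200 mm. Origin on the table under the middle of the hinge line; y runs along the hinge line towards the cradle's mouth, x from the loading side (nearest the robot) to the unloading side. Hinge lugs 12 mm wide, 46 mm high stand at x = 0, y = 91 and y = -98 mm
- hinge (a point): point on the hinge line of the cradle, 36.5 mm above the stand's origin; the hinge line runs along the stand's y
- load_sill (a point): centre of the top of the pale wooden sill before the mouth on the loading side, 77 (x) x 100 (y) mm, 12.3 mm high, in line with the channel as it starts; axes as the stand
- unload_sill (a point): centre of the top of the darker wooden sill before the mouth on the unloading side, 77 x 100 mm, 11.5 mm high, in line with the channel once turned over; axes as the stand
- cradle (a joint): angle of the cradle about its hinge, rad: 0 = lying flat on the loading side, where it starts; pi/2 = upright; 3.14 = turned right over, flat on the unloading side. It swings freely (little friction, about 0.35 kg) and falls to either side from upright, so it must be carried down
- channel (a point): centre of the cradle's channel, 41.5 mm from the hinge line. A pair of aluminium C-rails along y, open at the mouth (y = +85 mm), walled at y = -85 mm, 63 mm wide, 49 mm high inside. Lips 11 mm wide, 4 mm thick along both rails, above and below, leave a slot 41 mm wide for fingers, top and bottom. Flat, the lips under the moulds are 12 mm above the table, the cradle's top 65 mm. Axes turn with it; at 0 as the stand's
- place_deep (a point): about where the first mould lies, deep in the channel (up to 13 mm nearer the mouth; 36.5 mm above the table when flat; a mould resting on the lips has its centre 2.5 mm lower), on the channel's line at y = -33 mm from its centre
- place_mouth (a point): place for the second mould's centre, on the channel's line at y = +55 mm, flush with the mouth; two moulds need centres about 80 mm apart for a finger to fit between them. At +65 mm it sticks out 8 mm, which is still well held
- handle (a point): middle of the cradle's orange handle, a round bar 10 mm thick and 90 mm long, parallel to the hinge, 114 mm from the hinge line and 36 mm outside the cradle's edge, joined to it by a 10 mm stem at each end; 36.5 mm above the table when the cradle lies flat; it may be pinched from above between the stems and turns in the fingers
- bat: terracotta disc 110 mm across, 10 mm thick, fixed on the table, the place for the stack. Origin at the centre of its underside
- bat_top (a point): centre of the disc's top face, 10 mm above the table
- mould_a_base: white base half of a square press mould, 56 x 56 mm, 22 mm thick, 0.06 to 0.13 kg, with a 46 mm square tongue that stands another 10 mm into the cap. Origin at the centre of its underside, z towards the cap; starts white half below, lying in the deep end of the cradle's channel
- mould_a_cap: blue cap half of the same mould, 56 x 56 mm, 22 mm thick, 0.05 to 0.10 kg, lying loose on the base with a recess 12 mm deep round the tongue (about 1 mm play). Origin at the centre of its parting face (its open side), z away from the base. The closed mould is a flush block 56 x 56 x 44 mm; grip it low, across the parting line or by the lower half, or only the upper half lifts
- mould_a_mid (a point): centre of the mould's parting line, 22 mm above the base's underside and 22 mm below the cap's top, so the very centre of the closed mould; axes as the base
- mould_b_base: white base half of a square press mould, 56 x 56 mm, 22 mm thick, 0.06 to 0.13 kg, with a 46 mm square tongue that stands another 10 mm into the cap. Origin at the centre of its underside, z towards the cap; starts white half below, on the table at any yaw up to 0.7 rad
- mould_b_cap: blue cap half of the same mould, 56 x 56 mm, 22 mm thick, 0.05 to 0.10 kg, lying loose on the base with a recess 12 mm deep round the tongue (about 1 mm play). Origin at the centre of its parting face (its open side), z away from the base. The closed mould is a flush block 56 x 56 x 44 mm; grip it low, across the parting line or by the lower half, or only the upper half lifts
- mould_b_mid (a point): centre of the mould's parting line, 22 mm above the base's underside and 22 mm below the cap's top, so the very centre of the closed mould; axes as the base
- jar: closed glaze jar with a green cap, 56 mm across, 70 mm high, standing; origin at centre of underside. Leave alone
- cup: white plastic cup, 48 mm across, 60 mm high, origin at centre of underside. Leave alone
- vaselet: small white bisque vase, 44 mm across, 60 mm high, origin at centre of underside. Leave alone
- cutter: round steel clay cutter, 34 mm across, 28 mm high, origin at centre of underside. Leave alone
- strip_coil: coil of dark steel strip, 66 mm across, 22 mm high, origin at centre of underside. Leave alone
- clay_block: block of fired clay, 70 x 50 mm, 35 mm high, origin at centre of underside. Leave alone
There are look-alikes about, which are no part of the job. Leave any yellow look-alike of the mould_b_base alone.

How it is judged:
On the way, in this order (a step that is already met when the one before it is completed fails the run):
1. both closed moulds are inside the channel of the cradle, sticking out 18 mm at most, white half down, the cradle still flat on the loading side (x of mould_a_mid in the frame of channel between -0.012 and 0.012 m and y of mould_a_mid in the frame of channel between -0.075 and 0.075 m and z of mould_a_mid in the frame of channel between -0.012 and 0.012 m and x of mould_b_mid in the frame of channel between -0.012 and 0.012 m and y of mould_b_mid in the frame of channel between -0.075 and 0.075 m and z of mould_b_mid in the frame of channel between -0.012 and 0.012 m and angle between each of mould_a_base, mould_b_base's own z axis and vertical below 0.3 rad and value of joint cradle below 0.15 rad), for 0.2 s.
2. the cradle has been turned right over with both moulds in it, white half up (x of mould_a_mid in the frame of channel between -0.012 and 0.012 m and y of mould_a_mid in the frame of channel between -0.075 and 0.075 m and z of mould_a_mid in the frame of channel between -0.012 and 0.012 m and x of mould_b_mid in the frame of channel between -0.012 and 0.012 m and y of mould_b_mid in the frame of channel between -0.075 and 0.075 m and z of mould_b_mid in the frame of channel between -0.012 and 0.012 m and angle between each of mould_a_base, mould_b_base's own z axis and vertical above 2.7 rad and value of joint cradle above 3 rad), for 0.2 s.
At the end, for the whole second after the job is handed in: Both moulds closed (gap under 3 mm), blue half down within 0.15 rad of level, at rest, one on the other in either order, centres within 12 mm of each other from above, the lower one on the disc within 25 mm of its centre; cradle lies turned over (above 3.0 rad) (angle between each of mould_a_base, mould_b_base's own z axis and vertical above 2.99 rad and distance between mould_a_base and mould_a_cap below 0.0255 m and distance between mould_b_base and mould_b_cap below 0.0255 m and horizontal distance between mould_a_mid and mould_b_mid below 0.012 m and ((horizontal distance between mould_a_mid and bat_top below 0.025 m and height (world z) of mould_a_mid between 0.029 and 0.036 m and height (world z) of mould_b_mid between 0.072 and 0.081 m) or (horizontal distance between mould_b_mid and bat_top below 0.025 m and height (world z) of mould_b_mid between 0.029 and 0.036 m and height (world z) of mould_a_mid between 0.072 and 0.081 m)) and value of joint cradle above 3 rad and linear speed of each of mould_a_base, mould_a_cap, mould_b_base, mould_b_cap below 0.02 m/s); the robot touches nothing.
It fails at once if a mould comes apart: its cap lifts more than about 10 mm off its base (distance between mould_a_base and mould_a_cap above 0.032 m or distance between mould_b_base and mould_b_cap above 0.032 m).
It fails at once if the cradle is slammed or dropped (faster than 6 rad/s) (velocity of joint cradle above 6 rad/s).
It fails at once if a mould is dropped or flung: it moves faster than 0.8 m/s with nothing gripping it ((linear speed of mould_a_base above 0.8 m/s and contact force between the fingers and mould_a_base below 0.1 N and contact force between the fingers and mould_a_cap below 0.1 N) or (linear speed of mould_b_base above 0.8 m/s and contact force between the fingers and mould_b_base below 0.1 N and contact force between the fingers and mould_b_cap below 0.1 N)).
It fails at once if another thing on the table is pushed more than 30 mm or knocked over (distance of any of jar, cup, vaselet, cutter, strip_coil, clay_block from where it was at the start of the episode above 0.03 m or angle between any of jar, cup, vaselet, cutter, strip_coil, clay_block's own z axis and vertical above 0.5 rad).
It also fails if it takes over 72 s, if anything falls off the work surface, if the arm or the gripper's body presses on something with over 40 N, if the wrist force passes 120 N, or if a joint passes its speed limit or range.

### The arm

A 6-joint arm with a two-finger parallel gripper is mounted at the origin on the work surface. World frame = base frame: x ahead of the robot, y to its left, z up, the work surface at z = 0. Lengths are in m, angles in rad, forces in N, time in s.
With the tool pointing down it reaches from about 0.25 to 0.775 m from the base axis. Payload 8.9 kg.
Tool frame: the origin (TCP) lies at the very end of the fingers, on their centre line; the grasp point (between the pads) lies 19 mm behind it (ctrl.grip_depth is the distance from the TCP to the grasp point, in m); z points along the fingers, y is the line along which they close (so a half turn about z gives the same grasp; the last joint's range is limited). The gripper opens to 85 mm and grips with 20 to 120 N. Pads are 22 mm wide; open, the fingers measure 114 mm over their backs; the gripper's body (76 mm by 85 mm) begins 54 mm behind the grasp point. The pads swing forward as they close: fully open they stand 13 mm farther back than shut.
Start: joints at [-1.424, 0.291, -0.153, 1.127, 0, 1.431], TCP at [0.148, -0.504, 0.231] pointing down, gripper open.
Joint ranges: [-2.52, 2.52], [-0.91, 1.74], [-1.3, 1.37], [-1.96, 2.02], [-1.52, 1.47], [-3.14, 3.14]. Speed limits (rad/s): [2.22, 2.22, 2.79, 3.14, 3.14, 3.14].

### API

Orientations are given as a rotation vector (axis times angle).
In Python, from station import ctrl gives the robot as it stands.
- The arm moves only by the tool send_rows, never from a script. Its argument "motion" is a list that holds one entry, the list of rows, each a list of 6 numbers: the shift along the tool's x, y, z in cm, then the turn, a rotation vector about the tool's x, y, z in rad. In form: [[[x, y, z, ax, ay, az], ...]]. A call has 1 to 10 rows; each row is the pose to reach, as a shift and turn from the pose commanded when the call began, along the tool's axes at that moment; what a row does not reach only later rows make up. A row lasts 1/12 s, in which the tool goes at most 41.7 mm and 7.16 degrees, less where a joint would pass 70% of its speed; a pose out of reach is approached as far as the arm can. A call with a gripper value outside its range is refused whole. "jaw" is the closure, from 0 (fully open) to 1 (shut), set as the call begins (left out, the last holds). The fingers move at their own pace and stop on an object; the grip force is fixed at half the most. Time passes only in rows, so rows that repeat a pose let the fingers close. It gives the time, the measured TCP pose, the force, the opening and the grip force at its end, in the units of the state.
- ctrl.sense(): the state, without advancing time (a new reading comes with each control period).
- ctrl.get_image(name): name is "scene" or "side" or "wrist"; returns a dict with "pixels" (480x640x3 uint8, blue, green, red), "depth" (480x640 float32, m along the optical axis (not along the pixel's ray), 0 where there is no reading), "camera_matrix" (3x3 intrinsics, pixels), "k1" (the pictures are not rectified: a ray, as slopes to the right and down, at radius r is drawn at 1 + k1 r^2 times it, then the intrinsics apply), "origin" and "attitude" of the camera in the world. Camera axes: x right, y up, looking along -z (the intrinsics and any distortion apply to the point x, -y, -z); pixel columns grow to the right and rows downward; lengths in m; the calibration is good to about 2 mm. A picture is of the moment at which its call begins.
- ctrl.job_done(): hands the job in; it is judged then, once.
Trained networks look in a picture, given as the dict that the camera call returned (one of the last four; its "shot" number tells which), for a name from the list of things; names that differ only in an ending like _2 or _b are one class to them, and where a whole thing is asked for, a point or a joint stands for the part that bears it (a point fixed in the world has none). Each returns a list of dicts, best first, with "score" (0 to 1); they miss things now and then, are a little off and sometimes report something else, mostly with a low value. They report only what shows in the picture. A call takes as long as a camera call. They do not tell look-alikes from the thing itself.
- ctrl.masks_of(thing, picture): "mask" (480x640 bool, what is visible of it) and "box" ([centre column, centre row, width, height] in pixels, round what is visible of it).
The state is a dict: "t": time; "joint_pos": joint angles; "qd": joint speeds; "joint_torque": joint torques, N m; "tcp_pos": TCP position; "eef_rot": TCP orientation; "ft_force": force on the tool from outside, world axes, zero at the start; "wrist_torque": the same for the moment, N m; "opening": finger opening in m; "grasp_force": force on a finger pad.
Only numpy, scipy, OpenCV 4.12 (cv2) and the standard library are available. Lean on these libraries where they do the work, as an engineer would, in place of code of your own. Each camera call takes 0.05 s, during which the arm holds its last target. There are 200 camera calls.

## Working session

There is one attempt and no reset: what is moved stays moved. The work goes in short steps, Python scripts to look and compute and a tool call to move; the robot and the scene stay as the last step left them, time stands still between calls to the robot, and variables do not carry over. Pictures are saved under pics/ and viewed, at most 10 in all, crops included, and the job is handed in when it is done.

Besides the shell and the picture viewer there is one more tool, called after "Request:" in YAML: its name, and indented under it one key for each argument. send_rows: Moves the arm, as the interface text tells. Its arguments: {"type":"object","properties":{"motion":{"type":"array","items":{"type":"array","items":{"type":"array","items":{"type":"number"}}}},"jaw":{"type":"number"}},"required":["motion"]}

```bash
ls; mkdir -p pics
cat > h.py <<'E'
import numpy as np, cv2
from station import ctrl
from scipy.spatial.transform import Rotation as R
def rot(a):
    a=np.asarray(a,float)
    return a if a.shape==(3,3) else (R.from_rotvec(a).as_matrix() if a.size==3 else R.from_quat(a).as_matrix())
def cloud(p):
    K=np.array(p["camera_matrix"]);k1=p["k1"]
    v,u=np.mgrid[0:480,0:640]
    dist=np.array([k1,0,0,0,0.])
    xy=cv2.undistortPoints(np.stack([u,v],-1).reshape(-1,1,2).astype(np.float64),K,dist).reshape(480,640,2)
    d=p["depth"]
    c=np.stack([xy[...,0]*d,-xy[...,1]*d,-d],-1)
    W=c@rot(p["attitude"]).T+np.array(p["origin"])
    W[d<=0]=np.nan
    return W
E
python3 - <<'E'
from h import *
s=ctrl.sense(); print(s); 
ims=[]
for n in("scene","side"):
    p=ctrl.get_image(n); ims.append(p["pixels"]); np.savez("/tmp/"+n,W=cloud(p),px=p["pixels"])
    print(n,p["origin"],p["attitude"],p["k1"],p["camera_matrix"])
    W=cloud(p)
    for t in("stand","cradle","handle","bat","mould_a_cap","mould_b_base","mould_b_cap","load_sill","unload_sill","jar","cup","vaselet","cutter","strip_coil","clay_block"):
        try:
            for r in ctrl.masks_of(t,p)[:4]:
                m=r["mask"]; q=W[m]; print(t,round(r["score"],2),np.round(r["box"]),np.round(np.nanmedian(q,0),3),np.round(np.nanmin(q,0),3),np.round(np.nanmax(q,0),3))
        except Exception as e: print(t,e)
cv2.imwrite("pics/scene.png",ims[0]);cv2.imwrite("pics/side.png",ims[1])
E
```

```text
pics
{'t': 0.0, 'joint_pos': array([-1.42429535e+00,  2.91274920e-01, -1.54147006e-01,  1.12672617e+00,
        1.47916927e-05,  1.43148193e+00]), 'qd': array([-7.54531386e-05, -2.92342350e-03,  8.74973880e-04, -5.24707905e-04,
        1.77675134e-03, -2.45687852e-04]), 'joint_torque': array([-2.70561657e-03, -5.37145221e+01,  3.31374156e+01,  1.58799224e-02,
       -3.16088745e-04,  2.94962987e-06]), 'tcp_pos': array([ 0.14795154, -0.50324111,  0.23072739]), 'eef_rot': array([-3.10822942e+00, -4.47238608e-01, -1.55980345e-05]), 'ft_force': array([0.38378121, 0.48792394, 0.00267122]), 'wrist_torque': array([0.01127598, 0.03692028, 0.00472749]), 'grasp_force': 0.0, 'opening': 0.08519200972104941}
scene [ 1.38217833 -0.18339358  0.95103859] [0.65374068 0.50707933 1.28862829] 0.03869591160575168 [[558.28905927   0.         324.51576334]
 [  0.         558.28905927 233.71435367]
 [  0.           0.           1.        ]]
stand 0.68 [322. 259. 144.  87.] [ 0.578 -0.025  0.012] [ 0.411 -0.166 -0.005] [0.668 0.143 0.071]
cradle 0.87 [290. 241.  86.  53.] [ 0.563 -0.052  0.045] [ 0.415 -0.14
[... 3586 characters left out ...]
unload_sill 0.98 [295. 253. 111. 117.] [0.571 0.019 0.011] [ 0.455 -0.226 -0.004] [0.664 0.143 0.068]
jar 0.97 [368. 403.  39.  51.] [0.426 0.35  0.067] [ 0.388  0.276 -0.003] [0.454 0.365 0.072]
cup 0.6 [318. 365.  27.  38.] [0.506 0.269 0.04 ] [ 0.483  0.215 -0.002] [0.534 0.299 0.062]
vaselet 0.65 [323. 474.  29.   6.] [0.492 0.439 0.039] [0.472 0.429 0.029] [0.509 0.448 0.049]
cutter 0.54 [327. 185.  15.  11.] [ 0.505 -0.231  0.019] [ 0.492 -0.258  0.006] [ 0.52  -0.222  0.029]
strip_coil 0.52 [319. 144.  19.  14.] [ 0.533 -0.432  0.02 ] [ 0.502 -0.479 -0.001] [ 0.563 -0.412  0.025]
clay_block 0.76 [297. 169.  32.  28.] [ 0.592 -0.302  0.032] [ 0.554 -0.395 -0.004] [ 0.639 -0.283  0.038]
```

View pics/scene.png

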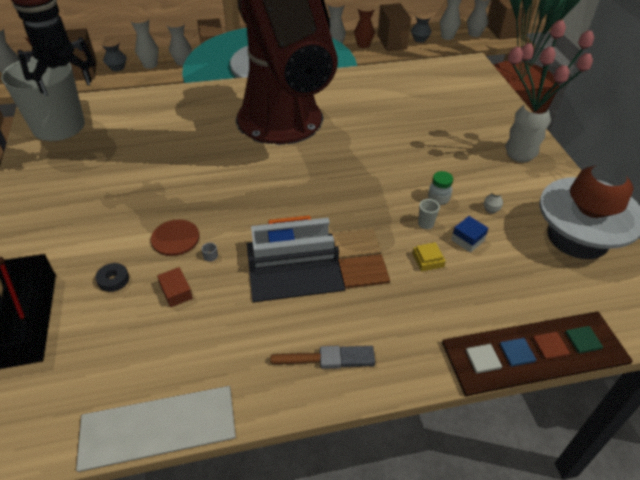

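View pics/side.png

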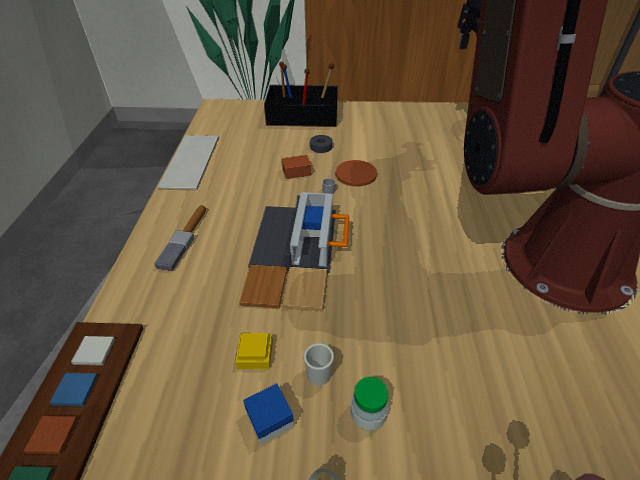

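The blue-topped block with a white lower half, at scene (471,232) / side (270,411), is mould_b. The yellow block at scene (430,256) / side (254,350) is the look-alike, which I'll leave alone. I'll measure next and confirm this with an enlarged crop.

Run:
```python
from h import *
def rect(P,s=""):
    P=P[:, :2].astype(np.float32); (c,wh,a)=cv2.minAreaRect((P*1000).astype(np.float32)); print(s,len(P),np.round(c,1),np.round(wh,1),round(a,1))
for n in("scene","side"):
    d=np.load(f"/tmp/{n}.npz"); W=d["W"];px=d["px"].astype(int);hsv=cv2.cvtColor(d["px"],cv2.COLOR_BGR2HSV).astype(int)
    ok=np.isfinite(W[...,0]);x,y,z=W[...,0],W[...,1],W[...,2]
    blue=(hsv[...,0]>105)&(hsv[...,0]<130)&(hsv[...,1]>150)
    def bx(a,b,c,e,zl,zh): return ok&(x>a)&(x<b)&(y>c)&(y<e)&(z>zl)&(z<zh)
    m=bx(.5,.66,.28,.42,.036,.052)&blue; rect(W[m],n+" b"); print(np.median(z[m]))
    m=bx(.44,.62,-.16,.06,.058,.075)&(hsv[...,1]<80); rect(W[m],n+" cradle top"); print(np.median(z[m]))
    m=bx(.44,.62,-.16,.06,.03,.075)&blue; rect(W[m],n+" a"); print(np.median(z[m]))
    org=(hsv[...,0]>3)&(hsv[...,0]<18)&(hsv[...,1]>200)&(px[...,2]>120)
    m=bx(.36,.5,-.15,.06,.02,.06)&org; rect(W[m],n+" handle"); print(np.median(z[m]) if m.any() else 0)
    m=bx(.44,.75,.03,.2,.008,.02); rect(W[m],n+" sills+plate"); print(np.median(z[m]))
    m=bx(.36,.5,-.39,-.25,.006,.014); rect(W[m],n+" bat"); q=W[m];print(np.median(z[m]), cv2.minEnclosingCircle((q[:,:2]*1000).astype(np.float32)))
    # dark plate
    m=bx(.4,.75,-.2,.1,.001,.012)&(px.sum(-1)<200); rect(W[m],n+" dark"); print(np.median(z[m]))
im=[cv2.resize(np.load("/tmp/side.npz")["px"][170:460,200:420],(440,580),interpolation=cv2.INTER_CUBIC)]
cv2.imwrite("pics/crop.png",im[0])
```

```text
scene b 433 [581.2 348.9] [53.  57.1] 30.2
0.04420652875543385
scene cradle top 1128 [532.4 -57.8] [175.1  82.7] 87.4
0.06515815660403257
scene a 238 [526.3 -82. ] [53.4 34.7] 85.7
0.05656238162197674
scene handle 46 [464.9 -52.7] [88.9  6.9] 85.8
0.04050156914440206
scene sills+plate 2346 [582.4  83.8] [107.8 166.9] 87.4
0.01244693474405928
scene bat 1293 [ 433.7 -321.3] [144.7 118.7] 9.5
0.01055134633677135 ((443.3548583984375, -320.1359558105469), 85.97584533691406)
scene dark 3596 [577.6 -40.4] [286.7 172.6] 87.0
0.006685110242308556
side b 1438 [576.4 352.7] [55.2 56.4] 31.8
0.04341385369831208
side cradle top 917 [533.4 -58. ] [180.4  73.5] 87.4
0.064552689806059
side a 411 [533.2 -80. ] [60.7 41.1] 86.5
0.05505887046003388
side handle 217 [475.8 -50.1] [100.   39.3] 87.4
0.040088968286189575
side sills+plate 3103 [581.4  83.9] [113.3 160. ] 87.6
0.011579478295457135
side bat 801 [ 442.8 -314.4] [125.9 110.6] 5.8
0.009517281283639822 ((445.64306640625, -302.3786315917969), 72.44762420654297)
side dark 2626 [573.9 -31.8] [259.8 170.5] 87.2
0.0056373091991892
```

View pics/crop.png

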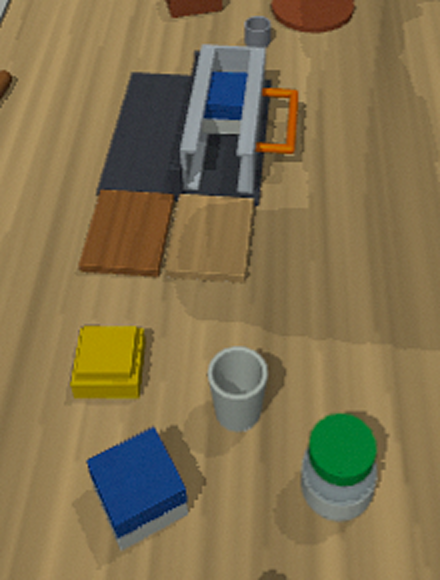

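Confirmed: mould_b is the blue and white block at crop (138,485), and the yellow block at (108,360) is the decoy. Handle, channel and sills show clearly. Next I'll get the wrist camera over the cradle.

```bash
cat >> h.py <<'E'
def down(yaw):  # tool y axis at yaw (deg) in world, z down
    t=np.radians(yaw); y=np.array([np.cos(t),np.sin(t),0]); z=np.array([0,0,-1.]); return np.stack([np.cross(y,z),y,z],1)
def go(p,Rt,s=None):
    s=s or ctrl.sense(); R0=rot(s["eef_rot"]); d=R0.T@(np.array(p)-s["tcp_pos"])*100; r=R.from_matrix(R0.T@Rt).as_rotvec()
    print("row",np.round(d,2).tolist(),np.round(r,3).tolist(),"rows>=",round(max(np.linalg.norm(d)/4.17,np.degrees(np.linalg.norm(r))/7.16),1))
def yaw(s=None):
    s=s or ctrl.sense(); y=rot(s["eef_rot"])[:,1]; return np.degrees(np.arctan2(y[1],y[0]))
E
python3 - <<'E'
from h import *
s=ctrl.sense(); print(ctrl.grip_depth, yaw(s), np.degrees(s["joint_pos"][[0,5]]), np.round(rot(s["eef_rot"]),3).tolist())
p=ctrl.get_image("wrist"); print(p["origin"],np.round(rot(p["attitude"]),2).tolist(),p["camera_matrix"][0][0])
for y in(87.4,-92.6): go([.47,-.06,.30],down(y),s)
E
```

```text
0.0187 -73.62576543488389 [-81.60801707  82.01774837] [[0.959, 0.282, 0.0], [0.282, -0.959, 0.0], [0.0, -0.0, -1.0]]
[ 0.22933811 -0.4797715   0.37314776] [[0.28, 0.91, 0.31], [-0.96, 0.27, 0.09], [0.0, -0.32, 0.95]] 391.5452995090523
row [43.4, -33.49, -6.87] [0.0, -0.0, -2.81] rows>= 22.5
row [43.4, -33.49, -6.87] [-0.0, -0.0, 0.331] rows>= 13.2
```

Request:
send_rows:
  motion:
    - [[4.3,-3.3,-0.7,0,0,-0.12],[8.6,-6.6,-1.4,0,0,-0.24],[13,-10,-2,0,0,-0.36],[17,-13,-3,0,0,-0.48],[21.5,-16.5,-3.5,0,0,-0.6],[26,-20,-4,0,0,-0.72],[30,-23,-5,0,0,-0.84],[34,-26,-6,0,0,-0.96],[38,-29,-6.5,0,0,-1.08],[43,-32,-7,0,0,-1.2]]
  jaw: 0

```text
t: 2.48
tcp_pos: [0.3941, -0.1697, 0.287]
eef_rot: [2.307, 2.131, 0.0]
ft_force: [0.8, -1.4, 0.2]
opening: 0.0852
grasp_force: 0.0
```

Request:
send_rows:
  motion:
    - [[0,0,0,0,0,-0.12],[0,0,0,0,0,-0.24],[0,0,0,0,0,-0.36],[0,0,0,0,0,-0.48],[0,0,0,0,0,-0.6],[0,0,0,0,0,-0.72],[0,0,0,0,0,-0.84],[0,0,0,0,0,-0.96],[0,0,0,0,0,-1.08],[0,0,0,0,0,-1.2]]

```text
t: 3.32
tcp_pos: [0.3934, -0.1716, 0.2863]
eef_rot: [0.701, 3.062, -0.0]
ft_force: [-0.0, -0.1, -0.6]
opening: 0.0854
grasp_force: 0.0
```

Run:
```python
from h import *
p=ctrl.get_image("wrist"); s=ctrl.sense(); print(s["t"],s["tcp_pos"],yaw(s),s["opening"])
W=cloud(p);np.savez("/tmp/w1",W=W,px=p["pixels"]);cv2.imwrite("pics/w1.png",p["pixels"])
go([.5,.30,.25],down(121.5),s)
def rect(P,s=""):
    P=P[:, :2]; (c,wh,a)=cv2.minAreaRect((P*1000).astype(np.float32)); print(s,len(P),np.round(c,1),np.round(wh,1),round(a,1))
px=p["pixels"].astype(int);hsv=cv2.cvtColor(p["pixels"],cv2.COLOR_BGR2HSV).astype(int)
ok=np.isfinite(W[...,0]);x,y,z=W[...,0],W[...,1],W[...,2]
blue=(hsv[...,0]>105)&(hsv[...,0]<130)&(hsv[...,1]>150)
def bx(a,b,c,e,zl,zh): return ok&(x>a)&(x<b)&(y>c)&(y<e)&(z>zl)&(z<zh)
def cl(m): 
    k=cv2.morphologyEx(m.astype(np.uint8),cv2.MORPH_OPEN,np.ones((2,2))); n,l,st,_=cv2.connectedComponentsWithStats(k); return l==1+np.argmax(st[1:,4]) if n>1 else m
for nm,m in(("top",bx(.48,.6,-.18,.06,.061,.07)&(hsv[...,1]<90)),("a",bx(.44,.62,-.16,.06,.03,.075)&blue),("handle",bx(.42,.5,-.15,.06,.025,.06)&(hsv[...,1]>180)&(hsv[...,0]<20)),("sills",bx(.44,.7,.04,.2,.008,.02)&(hsv[...,1]>60)),("bat",bx(.36,.52,-.39,-.24,.006,.016)&(hsv[...,0]<14))):
    m=cl(m); 
    if m.any(): rect(W[m],nm); print(np.median(W[m],0))
```

```text
3.3667 [ 0.39334521 -0.17157225  0.28633602] 64.72618247854419 0.08501618803700148
row [10.49, 47.2, 3.63] [-0.0, 0.0, -0.991] rows>= 11.6
top 5222 [514.8 -38.8] [197.1 206.9] 85.1
[nan nan nan]
a 1596 [543.  -73.9] [72.  37.5] 78.4
[nan nan nan]
handle 1200 [479.5 -42.9] [111.8  40.9] 87.1
[nan nan nan]
sills 4957 [522.4 109.1] [143.8  64.4] 51.2
[nan nan nan]
bat 6273 [ 435.9 -312.8] [80.4 89.8] 39.7
[nan nan nan]
```

View pics/w1.png

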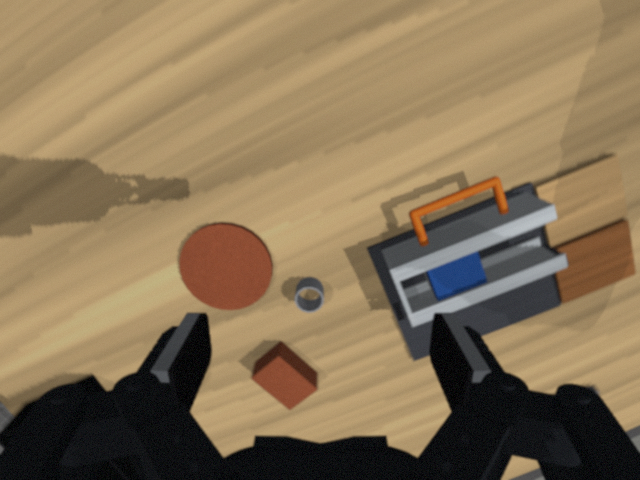

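Disc at (225,265), cradle with its handle at (460,205), blue mould_a at (456,275), cutter at (309,293).

```bash
cat >> h.py <<'E'
def rect(P,s=""):
    P=P[np.isfinite(P[:,0])][:, :2]; (c,wh,a)=cv2.minAreaRect((P*1000).astype(np.float32)); print(s,len(P),np.round(c,1),np.round(wh,1),round(a,1))
def masks(W,px):
    hsv=cv2.cvtColor(px,cv2.COLOR_BGR2HSV).astype(int)
    x,y,z=[np.nan_to_num(W[...,i],nan=-9) for i in range(3)]
    col=dict(blue=(hsv[...,0]>105)&(hsv[...,0]<130)&(hsv[...,1]>150),grey=hsv[...,1]<90,org=(hsv[...,0]<20)&(hsv[...,1]>190),white=(hsv[...,1]<70)&(hsv[...,2]>100),red=(hsv[...,0]<14)&(hsv[...,1]>120),any=hsv[...,0]>=0)
    def f(c,a,b,cc,e,zl,zh,big=True):
        m=col[c]&(x>a)&(x<b)&(y>cc)&(y<e)&(z>zl)&(z<zh)
        n,l,st,_=cv2.connectedComponentsWithStats(m.astype(np.uint8),connectivity=4)
        return (l==1+np.argmax(st[1:,4])) if big and n>1 else m
    return f
E
python3 - <<'E'
from h import *
d=np.load("/tmp/w1.npz");W=d["W"];f=masks(W,d["px"])
for nm,m in(("top",f("grey",.48,.6,-.16,.05,.061,.07,False)),("rail1",f("grey",.48,.53,-.16,.05,.061,.07)),("rail2",f("grey",.545,.6,-.16,.05,.061,.07)),("a",f("blue",.44,.62,-.16,.06,.045,.075)),("handle",f("org",.42,.5,-.15,.06,.033,.06)),("sillL",f("any",.44,.57,.045,.2,.009,.02)),("sillU",f("any",.575,.7,.045,.2,.009,.02)),("bat",f("red",.36,.52,-.39,-.24,.007,.016))):
    if m.any(): rect(W[m],nm); print(np.nanmedian(W[m],0).round(4))
E
```

```text
top 5253 [534.8 -55.5] [176.3  75.2] 87.4
[ 0.5142 -0.0565  0.0643]
rail1 2865 [515.4 -54.6] [176.3  36.6] 87.5
[ 0.5058 -0.0571  0.0643]
rail2 2325 [563.3 -57.4] [175.4  22.3] 85.4
[ 0.5622 -0.0535  0.0643]
a 1598 [537.6 -79.7] [56.  37.1] 87.3
[ 0.537  -0.0795  0.0555]
handle 1129 [476.8 -50.3] [98.7 39.3] 88.1
[ 0.4631 -0.0492  0.0402]
sillL 4221 [535.6  93.6] [97.  68.9] 89.9
[0.5348 0.0938 0.0118]
sillU 3898 [625.   91.2] [93.  78.8] 87.1
[0.6236 0.0919 0.0111]
bat 6238 [ 435.2 -314.1] [108.2 109.7] 13.8
[ 0.4334 -0.3126  0.0093]
```

Request:
send_rows:
  motion:
    - [[1,4,0,0,0,-0.1],[2,8,0,0,0,-0.2],[3,12,1,0,0,-0.3],[4,16,2,0,0,-0.4],[5,20,3,0,0,-0.5],[6,24,3,0,0,-0.6],[7,28,3,0,0,-0.7],[8,32,3,0,0,-0.8],[9,36,3,0,0,-0.9],[10,40,3.5,0,0,-0.99]]

```text
t: 4.2
tcp_pos: [0.48, 0.2338, 0.2521]
eef_rot: [-0.832, 3.027, 0.0]
ft_force: [1.5, -0.8, 0.9]
opening: 0.0854
grasp_force: 0.0
```

Run:
```python
from h import *
p=ctrl.get_image("wrist"); s=ctrl.sense(); print(s["t"],s["tcp_pos"],yaw(s),s["opening"],s["joint_pos"])
W=cloud(p);np.savez("/tmp/w2",W=W,px=p["pixels"]);cv2.imwrite("pics/w2.png",p["pixels"])
f=masks(W,p["pixels"])
m=f("blue",.5,.66,.28,.42,.038,.05);rect(W[m],"b");print(np.nanmedian(W[m],0))
for nm,m in(("top",f("grey",.48,.6,-.16,.05,.061,.07,False)),("sillL",f("any",.44,.57,.045,.2,.009,.02)),("sillU",f("any",.575,.7,.045,.2,.009,.02))):
    if m.any(): rect(W[m],nm); print(np.nanmedian(W[m],0).round(4))
```

```text
4.25 [0.48054204 0.23959193 0.25029237] 121.2760403128096 0.08535473581323433 [ 0.32439426  0.30196804 -0.08727583  1.17954445  0.00318009 -0.22146889]
b 2320 [577.1 353.6] [56.3 51.8] 32.1
[0.57497608 0.35217834 0.04337978]
top 3745 [537. -19.] [102.3  74.9] 87.5
[ 0.514  -0.0096  0.0642]
sillL 6424 [536.7  93.2] [97.8 68.7] 88.5
[0.5352 0.0923 0.0117]
sillU 5766 [624.9  90.8] [94.1 79.4] 88.1
[0.6229 0.0907 0.011 ]
```

Run:
```python
from h import *
s=ctrl.sense();print(s["tcp_pos"])
go([.576,.3525,.09],down(122),s);go([.576,.3525,-.002],down(122),s)
d=np.load("/tmp/w2.npz");W=d["W"]
Rt=rot(s["eef_rot"]);T=(W-s["tcp_pos"])@Rt
for r in range(330,480,20):
  for c in list(range(120,220,25))+list(range(430,530,25)):
    t=T[r,c]
    if np.isfinite(t[0]) and abs(t[2])<.06: print(r,c,np.round(t*1000))
```

```text
[0.48054204 0.23959193 0.25029237]
row [-13.98, 4.65, 16.08] [0.003, 0.003, -0.013] rows>= 5.2
row [-13.95, 4.63, 25.28] [0.003, 0.003, -0.013] rows>= 7.0
330 170 [  9. -59. -24.]
330 195 [ 13. -48. -29.]
330 455 [ 12.  41. -29.]
350 170 [ 14. -51. -42.]
350 195 [  6. -48. -32.]
350 430 [ -5.  37. -16.]
350 455 [ 12.  38. -40.]
350 480 [  8.  48. -35.]
370 145 [ 10. -58. -47.]
370 170 [ 12. -49. -50.]
370 455 [  5.  38. -41.]
370 480 [ 13.  41. -52.]
390 170 [  7. -49. -53.]
390 195 [ -6. -47. -38.]
390 455 [ -0.  38. -44.]
```

Request:
send_rows:
  motion:
    - [[-4,1,4,0,0,0],[-8,3,8,0,0,0],[-11,4,11,0,0,0],[-13.9,4.6,13,0,0,-0.01],[-13.9,4.6,15,0,0,-0.01],[-13.9,4.6,18,0,0,-0.01],[-13.9,4.6,21,0,0,-0.01],[-13.9,4.6,23.5,0,0,-0.01],[-13.9,4.6,25.2,0,0,-0.01],[-13.9,4.6,25.2,0,0,-0.01]]
  jaw: 0

```text
t: 5.08
tcp_pos: [0.5729, 0.3402, -0.0051]
eef_rot: [0.838, -3.021, 0.002]
ft_force: [-0.7, 0.3, 0.1]
opening: 0.0854
grasp_force: 0.0
```

Request:
send_rows:
  motion:
    - [[0,0,0,0,0,0],[0,0,0,0,0,0],[0,0,0,0,0,0],[0,0,0,0,0,0],[0,0,0,0,0,0],[0,0,0,0,0,0]]
  jaw: 1

```text
t: 5.58
tcp_pos: [0.5771, 0.3423, 0.0014]
eef_rot: [-0.843, 3.023, 0.001]
ft_force: [-1.3, -0.3, 6.9]
opening: 0.0554
grasp_force: 64.4
```

Run:
```python
from h import *
s=ctrl.sense();print(s["tcp_pos"],yaw(s),s["opening"],s["grasp_force"],s["ft_force"])
y=np.array([.0454,.999]);C=np.array([.535,-.0525])
L=C+.190*y; print(L)
go([*L,.10],down(87.4),s)
```

```text
[0.57710348 0.3422914  0.00141919] 121.15371479655153 0.055370035227947104 64.43393178284168 [-1.27138829 -0.28410635  6.87825259]
[0.543626 0.13731 ]
row [13.44, -15.81, -9.9] [0.001, 0.003, 0.589] rows>= 5.5
```

Request:
send_rows:
  motion:
    - [[0,0,-1,0,0,0],[0,0,-2.5,0,0,0],[0,0,-4.5,0,0,0],[0,0,-6.5,0,0,0],[0,0,-8,0,0,0],[0,0,-9,0,0,0],[0,0,-9.5,0,0,0],[0,0,-9.5,0,0,0]]

```text
t: 6.25
tcp_pos: [0.5764, 0.3418, 0.0957]
eef_rot: [-0.844, 3.024, 0.0]
ft_force: [0.5, 0.8, -1.4]
opening: 0.0556
grasp_force: 63.8
```

Run:
```python
from h import *
p=ctrl.get_image("wrist"); s=ctrl.sense(); print(s["t"],s["tcp_pos"],yaw(s),s["opening"],s["grasp_force"],s["ft_force"])
W=cloud(p); f=masks(W,p["pixels"]); T=(W-s["tcp_pos"])@rot(s["eef_rot"])
m=f("blue",.4,.8,.1,.5,.0,.2); q=T[m]*1000; rect(q/1000,"tool"); print(np.nanmedian(q,0),np.nanpercentile(q,[2,98],axis=0))
cv2.imwrite("pics/w3.png",p["pixels"])
p=ctrl.get_image("side");cv2.imwrite("pics/s3.png",np.hstack([cv2.resize(p["pixels"][250:480,180:400],(400,418)),cv2.resize(cv2.imread("pics/w3.png"),(400,300))[:418].copy() if 0 else cv2.copyMakeBorder(cv2.resize(cv2.imread("pics/w3.png"),(400,300)),0,118,0,0,0)]))
y=np.array([.0454,.999]);C=np.array([.535,-.0525]);L=C+.170*y
go([*L,.10],down(87.4),s)
```

```text
6.3 [0.57584563 0.3416065  0.09451371] 121.17355029709101 0.05568466223205042 63.775657787919044 [-0.8482196   0.47424988 -2.41226555]
tool 25339 [-4.  -0.4] [56.9 49.3] 89.8
[  6.40669    -0.4445196 -42.890086 ] [[-23.07894488 -26.67175579 -44.37706564]
 [ 20.01174016  25.89779212 -24.806948  ]]
row [14.44, -17.47, -0.55] [-0.0, 0.0, 0.589] rows>= 5.4
```

View pics/s3.png

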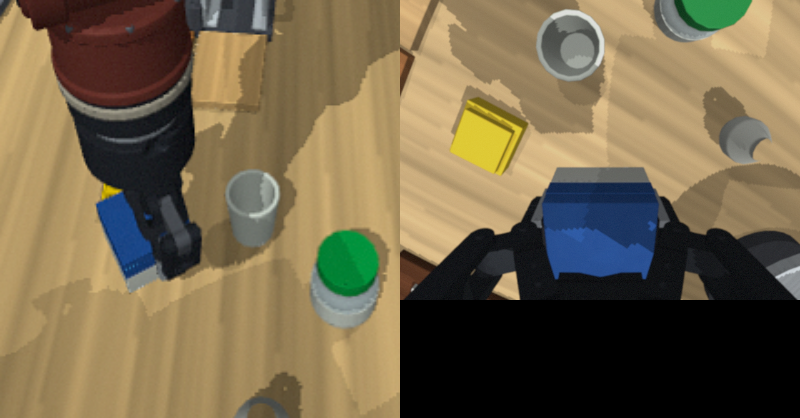

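Mould_b is held closed, blue over white, wrist view (600,225). I'll carry it over to the load sill.

Request:
send_rows:
  motion:
    - [[2.5,-3,-0.5,0,0,0.1],[5,-6,-0.5,0,0,0.2],[7.5,-9,-0.5,0,0,0.3],[10,-12,-0.5,0,0,0.4],[12.5,-15,-0.5,0,0,0.5],[15,-17.5,-0.5,0,0,0.59],[15,-17.5,0,0,0,0.59],[15,-17.5,0,0,0,0.59]]

```text
t: 7.02
tcp_pos: [0.5367, 0.1124, 0.093]
eef_rot: [-0.077, -3.138, 0.0]
ft_force: [-0.6, 0.2, -1.8]
opening: 0.0551
grasp_force: 64.3
```

```bash
cat >> h.py <<'E'
YS=np.array([.0454,.999]);XS=np.array([.999,-.0454]);C=np.array([.535,-.0525])
def look(n="wrist"):
    p=ctrl.get_image(n); s=ctrl.sense(); print(round(s["t"],2),s["tcp_pos"].round(4),round(yaw(s),2),s["opening"].round(4),round(s["grasp_force"],1),s["ft_force"].round(1))
    W=cloud(p); return p,s,W,masks(W,p["pixels"])
E
python3 - <<'E'
from h import *
p,s,W,f=look(); T=(W-s["tcp_pos"])@rot(s["eef_rot"])*1000
m=f("blue",.4,.8,-.1,.5,.0,.2); q=T[m]; h=q[:,2]>-38; print(np.nanmedian(q[h],0),np.nanpercentile(q[h][:,0],[10,50,90]), np.nanmedian(q[~h],0))
m=f("white",.4,.8,-.1,.5,.0,.2)
q=T[np.isfinite(T[...,0])]; q=q[(abs(q[:,1])<18)&(q[:,0]>-30)&(q[:,0]<40)&(q[:,2]<-2)&(q[:,2]>-60)]; h,e=np.histogram(q[:,0],bins=np.arange(-30,40,2)); print(list(zip(e.astype(int),h)))
for r in(60,40): 
  print(r)
  f2=q[q[:,2]>-38]; print(np.percentile(f2[:,0],[5,50,95]),f2.shape)
m=(abs(T[...,0])<60)
f=masks(W,p["pixels"])
for nm,m in(("rail",f("grey",.48,.6,-.16,.06,.061,.07,False)),("sillU",f("any",.575,.7,.045,.2,.009,.02))): rect(W[m],nm)
u=(s["tcp_pos"][:2]-C); print("tcp in channel",u@XS,u@YS)
E
```

```text
Traceback (most recent call last):
  File "h.py", line 37, in look
    p=ctrl.get_image(n); s=ctrl.sense(); print(round(s["t"],2),s["tcp_pos"].round(4),round(yaw(s),2),s["opening"].round(4),round(s["grasp_force"],1),s["ft_force"].round(1))
                                                                                                     ^^^^^^^^^^^^^^^^^^
AttributeError: 'float' object has no attribute 'round'
```

```bash
sed -i 's/s\["opening"\].round(4)/round(float(s["opening"]),4)/' h.py
python3 - <<'E'
from h import *
p,s,W,f=look(); T=(W-s["tcp_pos"])@rot(s["eef_rot"])*1000
m=f("blue",.4,.8,-.1,.5,.0,.2); q=T[m]; h=q[:,2]>-38; print(np.nanmedian(q[h],0),np.nanpercentile(q[h][:,0],[10,50,90]), np.nanmedian(q[~h],0))
q=T[np.isfinite(T[...,0])]; q=q[(abs(q[:,1])<18)&(q[:,0]>0)&(q[:,0]<40)&(q[:,2]<-4)&(q[:,2]>-36)]; print(np.percentile(q[:,0],[5,50,95]),q.shape)
for nm,m in(("rail",f("grey",.48,.6,-.16,.06,.061,.07,False)),("sillU",f("any",.575,.7,.045,.2,.009,.02))): rect(W[m],nm)
u=(s["tcp_pos"][:2]-C); print("tcp in channel",u@XS,u@YS)
E
```

```text
7.12 [0.5377 0.1145 0.0937] 87.4 0.055 64.3 [-0.1  0.1 -1.5]
[ 20.55774724  -0.26009259 -30.36097363] [20.14625583 20.55774724 20.95864897] [  2.70767128  -0.26239403 -41.56937667]
[20.13332812 20.63938842 21.12657922] (4548, 3)
rail 9554 [537.  -16.2] [96.6 74.5] 87.1
sillU 52 [576.5  49.6] [2.9 8.6] 0.9
tcp in channel -0.00491423026294001 0.16692528262153472
```

Request:
send_rows:
  motion:
    - [[0.25,-0.7,2,0,0,0],[0.25,-0.7,4,0,0,0],[0.25,-0.7,5.5,0,0,0],[0.25,-0.7,6.7,0,0,0],[0.25,-0.7,7.4,0,0,0],[0.25,-0.7,7.8,0,0,0],[0.25,-0.7,7.9,0,0,0],[0.25,-0.7,7.9,0,0,0]]

```text
t: 7.78
tcp_pos: [0.5355, 0.1079, 0.0155]
eef_rot: [0.071, 3.141, 0.0]
ft_force: [0.2, 0.0, -2.1]
opening: 0.0553
grasp_force: 64.4
```

Request:
send_rows:
  motion:
    - [[0,0,0,0,0,0]]

```text
t: 7.87
tcp_pos: [0.5358, 0.1077, 0.0159]
eef_rot: [0.071, 3.14, 0.0]
ft_force: [-0.7, -0.1, -2.4]
opening: 0.0554
grasp_force: 64.4
```

Request:
send_rows:
  motion:
    - [[0,0,0.1,0,0,0],[0,0,0.2,0,0,0],[0,0,0.2,0,0,0]]

```text
t: 8.12
tcp_pos: [0.5357, 0.1074, 0.0138]
eef_rot: [0.072, 3.14, 0.0]
ft_force: [-0.3, 0.4, -0.8]
opening: 0.0555
grasp_force: 64.6
```

Request:
send_rows:
  motion:
    - [[0,0,0,0,0,0],[0,0,0,0,0,0],[-0.3,0,0,0,0,0],[-0.75,0,0,0,0,0],[-0.75,0,0,0,0,0],[-0.75,0,0,0,0,0]]
  jaw: 0.1

```text
t: 8.62
tcp_pos: [0.5432, 0.107, 0.0133]
eef_rot: [0.072, 3.14, 0.0]
ft_force: [0.4, 0.1, -0.4]
opening: 0.0765
grasp_force: 0.0
```

Request:
send_rows:
  motion:
    - [[0,0,0,0,0,0],[0,0,0,0,0,0],[0,0,0,0,0,0],[0,0,0,0,0,0],[0,0,-0.15,0,0,0],[0,0,-0.15,0,0,0]]
  jaw: 1

```text
t: 9.12
tcp_pos: [0.5425, 0.107, 0.0148]
eef_rot: [-0.072, -3.14, 0.0]
ft_force: [-0.2, 0.2, -2.5]
opening: 0.0552
grasp_force: 63.6
```

Run:
```python
from h import *
p,s,W,f=look(); T=(W-s["tcp_pos"])@rot(s["eef_rot"])*1000
q=T[np.isfinite(T[...,0])]; 
t=q[(abs(q[:,1])<18)&(q[:,0]>0)&(q[:,0]<40)&(q[:,2]<-8)&(q[:,2]>-36)]; print(np.percentile(t[:,0],[5,50,95]),t.shape)
t=q[(abs(q[:,1])<18)&(q[:,0]>0)&(q[:,0]<20)&(q[:,2]<-36)&(q[:,2]>-52)]; print(np.percentile(t[:,2],[5,50,95]),t.shape)
for nm,m in(("rail",f("grey",.48,.6,-.16,.06,.061,.07,False)),("r1",f("grey",.48,.53,-.16,.05,.061,.07)),("r2",f("grey",.545,.6,-.16,.05,.061,.07)),("a",f("blue",.5,.56,-.13,-.02,.05,.062))): rect(W[m],nm)
u=(s["tcp_pos"][:2]-C); print("tcp in channel",u@XS,u@YS)
```

```text
9.17 [0.5425 0.107  0.0147] 87.38 0.0554 63.6 [-0.9 -0.2 -1.1]
[26.80684883 27.24322983 27.68233186] (3763, 3)
[-43.13412499 -42.28881157 -41.43139179] (6529, 3)
rail 4895 [545.4  31.5] [58.3 82.8] 68.6
r1 3059 [510.   24.1] [19.9 17.5] 86.1
r2 1404 [562.5   0.7] [14.3 29.3] 40.9
a 0 [0. 0.] [0. 0.] 0.0
tcp in channel 0.0002964458465701382 0.15971661831068884
```

Request:
send_rows:
  motion:
    - [[0.1,-0.5,-0.05,0,0,0],[0.1,-1.5,-0.05,0,0,0],[0.1,-2.5,-0.05,0,0,0],[0.1,-3.5,-0.05,0,0,0],[0.1,-4.5,-0.05,0,0,0],[0.1,-5,-0.05,0,0,0],[0.1,-5,-0.05,0,0,0]]

```text
t: 9.75
tcp_pos: [0.5394, 0.0556, 0.0153]
eef_rot: [-0.075, -3.141, 0.0]
ft_force: [0.1, -0.5, -1.6]
opening: 0.0558
grasp_force: 63.7
```

Run:
```python
from h import *
s=ctrl.sense();u=(s["tcp_pos"][:2]-C); print("tcp in channel",u@XS,u@YS,s["tcp_pos"],s["ft_force"],s["wrist_torque"],s["opening"])
```

```text
tcp in channel -0.0004923542491175437 0.10819131349211163 [0.53941975 0.05559876 0.01532772] [ 0.12590862 -0.52995834 -1.61888568] [-0.02019776 -0.02451343 -0.02361634] 0.055764093591205245
```

Inserted slightly at the mouth with no contact force. I'll slide it the rest of the way.

Request:
send_rows:
  motion:
    - [[0,-0.8,0,0,0,0],[0,-1.7,0,0,0,0],[0,-2.6,0,0,0,0],[0,-3.5,0,0,0,0],[0,-4.3,0,0,0,0],[0,-4.9,0,0,0,0],[0,-5.1,0,0,0,0],[0,-5.1,0,0,0,0]]

```text
t: 10.42
tcp_pos: [0.5371, 0.0056, 0.0153]
eef_rot: [0.073, 3.141, 0.0]
ft_force: [-0.4, 0.7, -1.6]
opening: 0.0555
grasp_force: 63.7
```

Request:
send_rows:
  motion:
    - [[0,0,0.1,0,0,0],[0,0,0.2,0,0,0],[0,0,0.2,0,0,0]]

```text
t: 10.67
tcp_pos: [0.537, 0.0066, 0.0132]
eef_rot: [-0.071, -3.141, -0.0]
ft_force: [1.1, -0.5, -2.2]
opening: 0.0557
grasp_force: 63.8
```

Run:
```python
from h import *
p,s,W,f=look("side");u=(s["tcp_pos"][:2]-C); print("tcp in channel",u@XS,u@YS,s["wrist_torque"])
for nm,m in(("a",f("blue",.5,.56,-.13,-.04,.05,.062)),("b",f("blue",.5,.6,-.035,.08,.03,.062))): rect(W[m],nm)
cv2.imwrite("pics/s4.png",cv2.resize(p["pixels"][160:340,220:420],(600,540)))
```

```text
10.72 [0.537  0.0066 0.0132] 87.41 0.0556 63.8 [ 0.  -0.4 -2.3]
tcp in channel -0.0006950590836495185 0.059100813388940174 [0.02755838 0.02313846 0.02128247]
a 22 [517.6 -59.7] [ 6.5 17.4] 2.4
b 142 [517.4   9.1] [57.2 18.5] 85.4
```

View pics/s4.png

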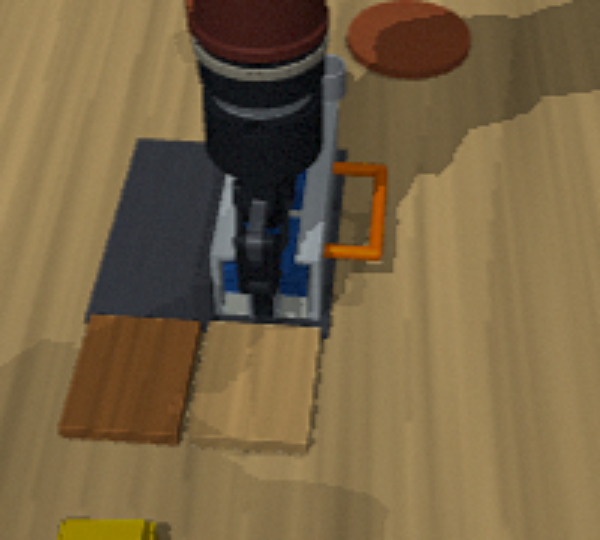

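Mould_b is in at y≈+59 mm on the lips, white half down, with a gap to mould_a. Next: release, rise and go to the handle.

Request:
send_rows:
  motion:
    - [[0,0,0,0,0,0],[0,0,0,0,0,0],[0,0,0,0,0,0],[0,0,-0.5,0,0,0],[0,0,-2,0,0,0],[0,0,-5,0,0,0],[0,0,-8,0,0,0],[0,0,-12,0,0,0],[0,0,-14,0,0,0],[0,0,-14,0,0,0]]
  jaw: 0.22

```text
t: 11.55
tcp_pos: [0.54, 0.0059, 0.1587]
eef_rot: [0.072, 3.133, -0.001]
ft_force: [0.6, -1.0, -0.1]
opening: 0.0666
grasp_force: 0.0
```

Run:
```python
from h import *
p,s,W,f=look("wrist")
cv2.imwrite("pics/w5.png",p["pixels"])
for nm,m in(("a",f("blue",.5,.56,-.13,-.04,.05,.062)),("b",f("blue",.5,.57,-.035,.08,.05,.062)),("handle",f("org",.42,.475,-.15,.06,.036,.06)),("top",f("grey",.48,.6,-.16,.05,.061,.07,False))): 
  rect(W[m],nm)
  if m.any(): q=np.nanmedian(W[m],0);print(q.round(4),((q[:2]-C)@XS).round(4),((q[:2]-C)@YS).round(4))
go([.4631,-.0492,.11],down(-2.6),s)
```

```text
11.6 [0.5389 0.006  0.1563] 87.38 0.0664 0.0 [-0.2 -1.  -1. ]
a 4622 [536.2 -79.6] [57. 40.] 86.8
[ 0.5353 -0.0783  0.0553] 0.0015 -0.0258
b 4715 [537.6   7.2] [55.8 55.4] 87.6
[0.5392 0.0076 0.0552] 0.0015 0.0602
handle 2330 [466.9 -50.1] [97.7 18.6] 88.4
[ 0.4632 -0.0514  0.0401] -0.0718 -0.0022
top 13958 [535.1 -56.3] [176.1  74.3] 87.3
[ 0.5152 -0.0567  0.0642] -0.0196 -0.0051
row [7.35, -5.86, 4.59] [0.004, 0.005, 1.57] rows>= 12.6
```

Request:
send_rows:
  motion:
    - [[0.7,-0.6,0,0,0,0.12],[1.5,-1.2,0,0,0,0.24],[2.2,-1.8,0,0,0,0.36],[3,-2.4,0,0,0,0.48],[3.7,-3,0,0,0,0.6],[4.5,-3.6,0,0,0,0.72],[5.2,-4.2,0,0,0,0.84],[6,-4.8,0,0,0,0.96],[6.7,-5.4,0,0,0,1.08],[7.4,-5.9,0,0,0,1.2]]
  jaw: 0.72

```text
t: 12.43
tcp_pos: [0.4593, -0.0495, 0.1525]
eef_rot: [-1.84, -2.545, 0.001]
ft_force: [-0.7, 0.1, -0.2]
opening: 0.024
grasp_force: 0.0
```

Request:
send_rows:
  motion:
    - [[0,0,1,0,0,0.12],[0,0,2,0,0,0.24],[0,0,3,0,0,0.37],[0,0,4,0,0,0.37],[0,0,4.5,0,0,0.37],[0,0,4.5,0,0,0.37]]

```text
t: 12.93
tcp_pos: [0.4591, -0.049, 0.1069]
eef_rot: [-2.268, -2.17, 0.002]
ft_force: [-0.3, -0.3, 1.4]
opening: 0.0238
grasp_force: 0.0
```

Run:
```python
from h import *
s=ctrl.sense();print(s["tcp_pos"],yaw(s),s["opening"],s["joint_pos"].round(2))
go([.4631,-.0492,.0175],down(-2.6),s)
```

```text
[ 0.45914777 -0.04899666  0.10690978] -2.5170553392245836 0.0237737864402269 [-0.26  0.29 -0.51  0.77  0.    1.35]
row [-0.01, 0.42, 8.94] [-0.003, -0.001, 0.001] rows>= 2.1
```

Request:
send_rows:
  motion:
    - [[0,0.4,1.5,0,0,0],[0,0.4,3.5,0,0,0],[0,0.4,5.5,0,0,0],[0,0.4,7,0,0,0],[0,0.4,8.2,0,0,0],[0,0.4,8.9,0,0,0],[0,0.4,8.9,0,0,0]]

```text
t: 13.52
tcp_pos: [0.4646, -0.0495, 0.0218]
eef_rot: [2.269, 2.172, 0.001]
ft_force: [-18.5, 3.1, 49.5]
opening: 0.0236
grasp_force: 25.9
```

Request:
send_rows:
  motion:
    - [[0,0,0,0,0,0],[0,0,0,0,0,0],[0,0,0,0,0,0],[0,0,0,0,0,0]]
  jaw: 1

```text
t: 13.85
tcp_pos: [0.4611, -0.0492, 0.0205]
eef_rot: [-2.267, -2.169, 0.006]
ft_force: [-16.8, 0.5, 34.3]
opening: 0.0079
grasp_force: 59.1
```

Run:
```python
from h import *
s=ctrl.sense();print(s["tcp_pos"],yaw(s),s["opening"],s["ft_force"],s["wrist_torque"],((s["tcp_pos"][:2]-C)@XS),((s["tcp_pos"][:2]-C)@YS))
for k in range(0,49,4):
    t=np.pi*k/48; print(k,round(11.4*(1-np.cos(t)),2),round(-11.4*np.sin(t),2))
```

```text
[ 0.46111017 -0.04920197  0.02045462] -2.527541241439575 0.007873076194354506 [-16.77730258   0.4860727   34.26703283] [0.17351947 3.70786402 0.00850792] -0.07396566943004841 -5.9869245857787395e-05
0 0.0 -0.0
4 0.39 -2.95
8 1.53 -5.7
12 3.34 -8.06
16 5.7 -9.87
20 8.45 -11.01
24 11.4 -11.4
28 14.35 -11.01
32 17.1 -9.87
36 19.46 -8.06
40 21.27 -5.7
44 22.41 -2.95
48 22.8 -0.0
```

The descent met a contact: the gripper's knuckle rests on the cradle edge. I'll regrip higher on the bar, leaning away from the cradle.

Request:
send_rows:
  motion:
    - [[0,0,0,0,0,0],[0,0,-0.1,0,0,0],[0,0,-0.3,0,0,0],[0,0.05,-0.6,-0.08,0,0],[0,0.15,-0.7,-0.15,0,0],[0,0.15,-0.7,-0.15,0,0],[0,0.15,-0.7,-0.15,0,0]]
  jaw: 0.74

```text
t: 14.43
tcp_pos: [0.4652, -0.0496, 0.0267]
eef_rot: [2.19, 2.094, 0.155]
ft_force: [0.4, -0.8, -0.5]
opening: 0.0219
grasp_force: 0.0
```

Run:
```python
from h import *
p,s,W,f=look(); print(s["wrist_torque"].round(2),(s["tcp_pos"][:2]-C)@XS,rot(s["eef_rot"]).round(3).tolist())
T=(W-s["tcp_pos"])@rot(s["eef_rot"])*1000
m=f("org",.42,.5,-.15,.06,.02,.08,False);q=T[m];print(np.nanmedian(q,0),np.nanpercentile(q,[5,95],axis=0))
cv2.imwrite("pics/w6.png",p["pixels"])
```

```text
14.48 [ 0.4664 -0.0499  0.0268] -2.57 0.0221 0.0 [ 0.1 -0.3  0.4]
[ 0.02  0.14 -0.  ] -0.06869042234778318 [[0.045, 0.988, 0.148], [0.999, -0.044, -0.007], [-0.0, 0.148, -0.989]]
[ 21.85582426   0.25442144 -12.99487645] [[-43.24838629  -5.80917812 -14.76853884]
 [ 48.63287178  27.14672047  -8.41397337]]
```

View pics/w6.png

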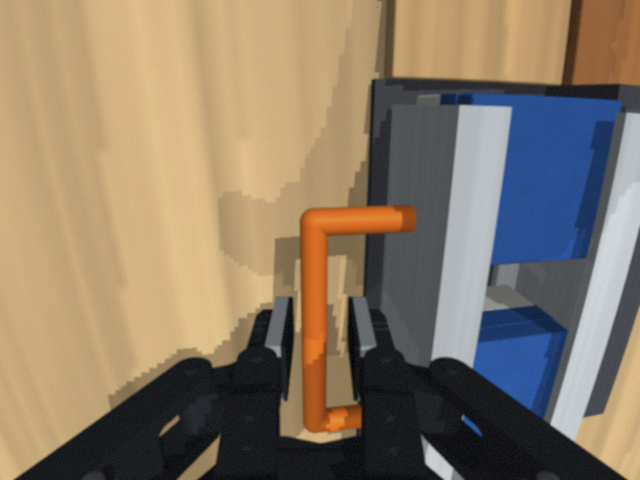

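Contact is cleared, and the bar sits centred between the fingers at (313,320). Closing.

Request:
send_rows:
  motion:
    - [[0,0,0,0,0,0],[0,0,0,0,0,0],[0,0,0,0,0,0],[0,0,0,0,0,0]]
  jaw: 1

```text
t: 14.82
tcp_pos: [0.4627, -0.0495, 0.0256]
eef_rot: [2.194, 2.097, 0.148]
ft_force: [-17.4, -1.5, 18.8]
opening: 0.0071
grasp_force: 58.9
```

Run:
```python
from h import *
s=ctrl.sense();print(s["tcp_pos"],s["opening"],s["grasp_force"],s["ft_force"].round(1),s["wrist_torque"].round(2))
g=.98
def pose(k,N=48,r=11.4):   # stand frame axes: tool-down frame x=along,y=+xs,z=down ; cm
    u=k/N; u=u*u*(3-2*u)*.5+u*.5
    t=np.pi*u; phi=-.15+.4*u
    bar=np.array([0,-r*np.cos(t),-r*np.sin(t)])
    Rx=R.from_rotvec([phi,0,0]).as_matrix(); return bar+Rx@[0,0,g],Rx
k=0
for c in range(5):
    ks=list(range(k,min(k+10,48)+1)); p0,R0=pose(k)
    print([[0]+np.round(R0.T@(pose(j)[0]-p0),1)[1:].tolist()+[round(float(R.from_matrix(R0.T@pose(j)[1]).as_rotvec()[0]),2),0,0] for j in ks[1:]])
    k=ks[-1]
```

```text
[ 0.46273756 -0.04948566  0.02558053] 0.007118907322514154 58.93675088882446 [-17.4  -1.5  18.8] [-0.25  3.19 -0.03]
[[0, 0.1, -0.4, 0.0, 0, 0], [0, 0.1, -0.8, 0.01, 0, 0], [0, 0.3, -1.3, 0.01, 0, 0], [0, 0.4, -1.8, 0.02, 0, 0], [0, 0.6, -2.3, 0.03, 0, 0], [0, 0.8, -2.9, 0.03, 0, 0], [0, 1.1, -3.5, 0.04, 0, 0], [0, 1.4, -4.0, 0.05, 0, 0], [0, 1.7, -4.6, 0.06, 0, 0], [0, 2.2, -5.2, 0.06, 0, 0]]
[[0, 0.4, -0.6, 0.01, 0, 0], [0, 0.9, -1.2, 0.02, 0, 0], [0, 1.5, -1.8, 0.03, 0, 0], [0, 2.1, -2.4, 0.04, 0, 0], [0, 2.7, -2.9, 0.04, 0, 0], [0, 3.4, -3.4, 0.05, 0, 0], [0, 4.2, -3.8, 0.06, 0, 0], [0, 5.0, -4.2, 0.07, 0, 0], [0, 5.8, -4.5, 0.08, 0, 0], [0, 6.7, -4.7, 0.09, 0, 0]]
[[0, 0.9, -0.3, 0.01, 0, 0], [0, 1.8, -0.5, 0.02, 0, 0], [0, 2.7, -0.6, 0.03, 0, 0], [0, 3.6, -0.6, 0.04, 0, 0], [0, 4.5, -0.6, 0.05, 0, 0], [0, 5.4, -0.5, 0.06, 0, 0], [0, 6.3, -0.3, 0.07, 0, 0], [0, 7.2, -0.1, 0.08, 0, 0], [0, 8.1, 0.3, 0.09, 0, 0], [0, 8.9, 0.6, 0.1, 0, 0]]
[[0, 0.8, 0.4, 0.01, 0, 0], [0, 1.6, 0.8, 0.02, 0, 0], [0, 2.3, 1.2, 0.03, 0, 0], [0, 3.0, 1.7, 0.04, 0, 0], [0, 3.6, 2.3, 0.05, 0, 0], [0, 4.1, 2.8, 0.06, 0, 0], [0, 4.6, 3.4, 0.07, 0, 0], [0, 5.1, 4.0, 0.07, 0, 0], [0, 5.5, 4.6, 0.08, 0, 0], [0, 5.8, 5.2, 0.09, 0, 0]]
[[0, 0.3, 0.6, 0.01, 0, 0], [0, 0.6, 1.1, 0.01, 0, 0], [0, 0.9, 1.7, 0.02, 0, 0], [0, 1.1, 2.2, 0.03, 0, 0], [0, 1.3, 2.7, 0.03, 0, 0], [0, 1.4, 3.1, 0.04, 0, 0], [0, 1.5, 3.6, 0.04, 0, 0], [0, 1.6, 4.0, 0.05, 0, 0]]
```

Request:
send_rows:
  motion:
    - [[0,0.1,-0.4,0,0,0],[0,0.1,-0.8,0.01,0,0],[0,0.3,-1.3,0.01,0,0],[0,0.4,-1.8,0.02,0,0],[0,0.6,-2.3,0.03,0,0],[0,0.8,-2.9,0.03,0,0],[0,1.1,-3.5,0.04,0,0],[0,1.4,-4,0.05,0,0],[0,1.7,-4.6,0.06,0,0],[0,2.2,-5.2,0.06,0,0]]

```text
t: 15.65
tcp_pos: [0.4744, -0.05, 0.0792]
eef_rot: [2.231, 2.131, 0.08]
ft_force: [-23.7, -3.6, 7.0]
opening: 0.0074
grasp_force: 59.2
```

Run:
```python
from h import *
p,s,W,f=look("side");print(s["wrist_torque"].round(2))
cv2.imwrite("pics/s7.png",cv2.resize(p["pixels"][120:340,200:440],(640,586)))
H=C+.0415*XS; d=(s["tcp_pos"][:2]-H)@XS; b=np.array([d,s["tcp_pos"][2]-.0365]) - .0098*np.array([rot(s["eef_rot"])[:,2][:2]@XS,rot(s["eef_rot"])[2,2]]); print(b,np.hypot(*b),np.arctan2(b[1],-b[0]))
```

```text
15.7 [ 0.4748 -0.05    0.0802] -2.6 0.0076 59.3 [-21.3  -2.1   9.1]
[-0.55  4.72 -0.08]
[-0.10248008  0.05346842] 0.11558995826459816 0.4808914740408399
```

View pics/s7.png

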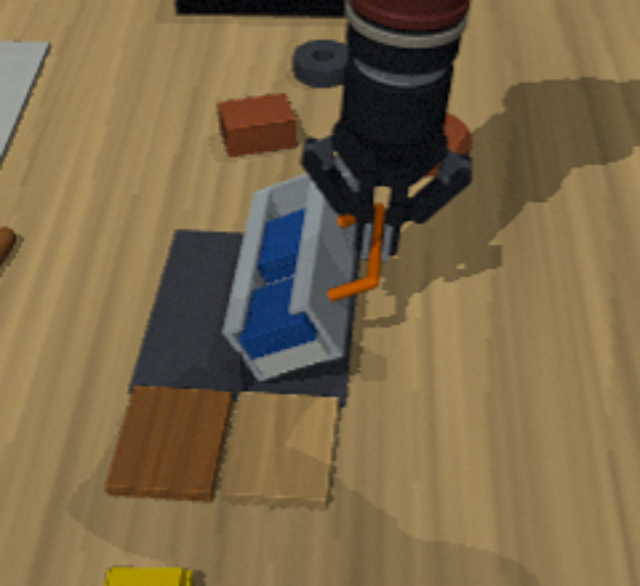

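Cradle is rising with both moulds in it, the bar gripped at (378,240). There is a steady 20 N side pull, so I'll shift the path 3 mm toward the robot.

Request:
send_rows:
  motion:
    - [[0,0.3,-0.6,0.01,0,0],[0,0.7,-1.2,0.02,0,0],[0,1.2,-1.8,0.03,0,0],[0,1.8,-2.4,0.04,0,0],[0,2.4,-2.9,0.04,0,0],[0,3.1,-3.4,0.05,0,0],[0,3.9,-3.8,0.06,0,0],[0,4.7,-4.2,0.07,0,0],[0,5.5,-4.5,0.08,0,0],[0,6.4,-4.7,0.09,0,0]]

```text
t: 16.53
tcp_pos: [0.5384, -0.0533, 0.1354]
eef_rot: [-2.269, -2.17, 0.006]
ft_force: [-11.3, -0.7, 30.1]
opening: 0.0074
grasp_force: 64.1
```

Request:
send_rows:
  motion:
    - [[0,0.9,-0.3,0.01,0,0],[0,1.8,-0.5,0.02,0,0],[0,2.7,-0.6,0.03,0,0],[0,3.6,-0.6,0.04,0,0],[0,4.5,-0.6,0.05,0,0],[0,5.4,-0.5,0.06,0,0],[0,6.3,-0.3,0.07,0,0],[0,7.2,-0.1,0.08,0,0],[0,8.1,0.3,0.09,0,0],[0,8.9,0.6,0.1,0,0]]

```text
t: 17.37
tcp_pos: [0.6284, -0.0573, 0.127]
eef_rot: [-2.216, -2.118, 0.111]
ft_force: [-3.9, -2.4, -3.8]
opening: 0.0072
grasp_force: 61.7
```

Run:
```python
from h import *
s=ctrl.sense();print(s["wrist_torque"].round(2),s["tcp_pos"],s["joint_pos"].round(2))
H=C+.0415*XS; d=(s["tcp_pos"][:2]-H)@XS; b=np.array([d,s["tcp_pos"][2]-.0365]) - .0098*np.array([rot(s["eef_rot"])[:,2][:2]@XS,rot(s["eef_rot"])[2,2]]); print(b,np.hypot(*b),np.arctan2(b[1],-b[0]))
```

```text
[-0.48  1.06 -0.11] [ 0.62844788 -0.05728054  0.12699731] [-0.2   0.65  0.14  1.16 -0.02  1.42]
[0.05308192 0.10024481] 0.11343153157000246 2.057782297184661
```

Request:
send_rows:
  motion:
    - [[0,0.8,0.4,0.01,0,0],[0,1.6,0.8,0.02,0,0],[0,2.3,1.2,0.03,0,0],[0,3,1.7,0.04,0,0],[0,3.6,2.3,0.05,0,0],[0,4.1,2.8,0.06,0,0],[0,4.6,3.4,0.07,0,0],[0,5.1,4,0.07,0,0],[0,5.5,4.6,0.08,0,0],[0,5.8,5.2,0.09,0,0]]

```text
t: 18.2
tcp_pos: [0.6806, -0.0598, 0.0691]
eef_rot: [-2.166, -2.071, 0.201]
ft_force: [-2.9, -3.7, -0.1]
opening: 0.0075
grasp_force: 58.7
```

Run:
```python
from h import *
s=ctrl.sense();print(s["wrist_torque"].round(2),s["tcp_pos"],s["joint_pos"].round(2))
H=C+.0415*XS; d=(s["tcp_pos"][:2]-H)@XS; b=np.array([d,s["tcp_pos"][2]-.0365]) - .0098*np.array([rot(s["eef_rot"])[:,2][:2]@XS,rot(s["eef_rot"])[2,2]]); print(b,np.hypot(*b),np.arctan2(b[1],-b[0]))
```

```text
[-0.67  0.56 -0.04] [ 0.68055761 -0.059829    0.06911577] [-0.18  0.88  0.42  1.3  -0.03  1.44]
[0.10611708 0.04223475] 0.11421300053991926 2.7628103367326244
```

Request:
send_rows:
  motion:
    - [[0,0.3,0.6,0.01,0,0],[0,0.6,1.1,0.01,0,0],[0,0.9,1.7,0.02,0,0],[0,1.1,2.2,0.03,0,0],[0,1.3,2.7,0.03,0,0],[0,1.4,3.1,0.04,0,0],[0,1.5,3.4,0.05,0,0],[0,1.5,3.7,0.06,0,0],[0,1.6,3.9,0.06,0,0],[0,1.6,4,0.06,0,0]]

```text
t: 19.03
tcp_pos: [0.6876, -0.0595, 0.031]
eef_rot: [-2.13, -2.038, 0.259]
ft_force: [-14.5, -0.9, 34.1]
opening: 0.007
grasp_force: 62.0
```

Run:
```python
from h import *
p,s,W,f=look("side");print(s["wrist_torque"].round(2),s["joint_pos"].round(2))
np.savez("/tmp/s8",W=W,px=p["pixels"])
H=C+.0415*XS; d=(s["tcp_pos"][:2]-H)@XS; b=np.array([d,s["tcp_pos"][2]-.0365]) - .0098*np.array([rot(s["eef_rot"])[:,2][:2]@XS,rot(s["eef_rot"])[2,2]]); print(b,np.hypot(*b),np.arctan2(b[1],-b[0]))
m=f("grey",.58,.66,-.16,.06,.045,.09,False);print(np.nanpercentile(W[m][:,2],[50,90,97]))
```

```text
19.08 [ 0.6876 -0.0595  0.0311] -2.54 0.0069 61.1 [-13.6  -1.   25.6]
[-0.    4.15  0.36] [-0.18  0.99  0.52  1.36 -0.03  1.44]
[0.11371979 0.00411079] 0.1137940656588943 3.1054599645865237
[0.05711491 0.06523763 0.06600118]
```

The cradle lies flat on the unloading side. Release and back off.

Request:
send_rows:
  motion:
    - [[0,0,0,0,0,0],[0,0,0,0,0,0],[0,0,0,0,0,0],[0,0,-1,0,0,0],[0,0,-3,0,0,0],[0,0,-6,0,0,0],[0,0,-9,-0.1,0,0],[0,0,-11,-0.2,0,0],[0,0,-13,-0.25,0,0],[0,0,-13,-0.25,0,0]]
  jaw: 0.72

```text
t: 19.92
tcp_pos: [0.7229, -0.0611, 0.1597]
eef_rot: [2.265, 2.166, 0.01]
ft_force: [1.3, 0.1, 0.8]
opening: 0.0236
grasp_force: 0.0
```

Run:
```python
from h import *
s=ctrl.sense();print(s["tcp_pos"],yaw(s),rot(s["eef_rot"])[2])
go([.60,.00,.20],down(87.4),s)
```

```text
[ 0.72291177 -0.06105168  0.1596547 ] -2.5578038593741184 [-6.54314168e-04  9.95084747e-03 -9.99950275e-01]
row [5.55, -12.51, -4.16] [0.007, 0.008, -1.57] rows>= 12.6
```

Request:
send_rows:
  motion:
    - [[0.5,-1.2,-1,0,0,-0.12],[1,-2.5,-2,0,0,-0.24],[1.5,-3.7,-3,0,0,-0.36],[2,-5,-4,0,0,-0.48],[2.5,-6.2,-4,0,0,-0.6],[3,-7.5,-4,0,0,-0.72],[3.5,-8.7,-4,0,0,-0.84],[4,-10,-4,0,0,-0.96],[4.8,-11.2,-4,0,0,-1.08],[5.5,-12.5,-4,0,0,-1.2]]
  jaw: 0.2

```text
t: 20.75
tcp_pos: [0.5987, -0.0001, 0.194]
eef_rot: [-0.639, -3.076, -0.0]
ft_force: [0.5, -1.0, 0.3]
opening: 0.0684
grasp_force: 0.0
```

Request:
send_rows:
  motion:
    - [[0,0,0,0,0,-0.12],[0,0,0,0,0,-0.24],[0,0,0,0,0,-0.37],[0,0,0,0,0,-0.37],[0,0,0,0,0,-0.37]]

```text
t: 21.17
tcp_pos: [0.5991, -0.0004, 0.1939]
eef_rot: [-0.077, -3.14, -0.0]
ft_force: [-0.1, 0.3, -0.2]
opening: 0.0686
grasp_force: 0.0
```

Run:
```python
from h import *
p,s,W,f=look("wrist");cv2.imwrite("pics/w9.png",p["pixels"])
C2=C+.083*XS
for nm,m in(("a",f("white",.59,.65,-.14,-.045,.045,.06)),("b",f("white",.59,.65,-.03,.06,.045,.06)),("top",f("grey",.56,.68,-.18,.05,.061,.072,False)),("sillU",f("any",.575,.7,.045,.2,.009,.02))): 
  rect(W[m],nm)
  if m.any(): q=np.nanmedian(W[m],0);print(q.round(4),((q[:2]-C2)@XS).round(4),((q[:2]-C2)@YS).round(4))
```

```text
21.22 [ 5.990e-01 -5.000e-04  1.938e-01] 87.13 0.0683 0.0 [ 0.7 -0.5  0.2]
a 3665 [619.2 -83.4] [56.7 41.4] 87.0
[ 0.6185 -0.0822  0.0552] 0.0018 -0.0259
b 3714 [616.7   3.6] [56.  55.6] 87.4
[0.6223 0.0038 0.0552] 0.0016 0.0602
top 10363 [617.8 -60.3] [176.1  74.4] 87.4
[ 0.5983 -0.0612  0.0642] -0.0194 -0.0058
sillU 8630 [625.1  90.7] [93.9 77.2] 87.5
[0.6223 0.0905 0.0109] -0.0022 0.1468
```

View pics/w9.png

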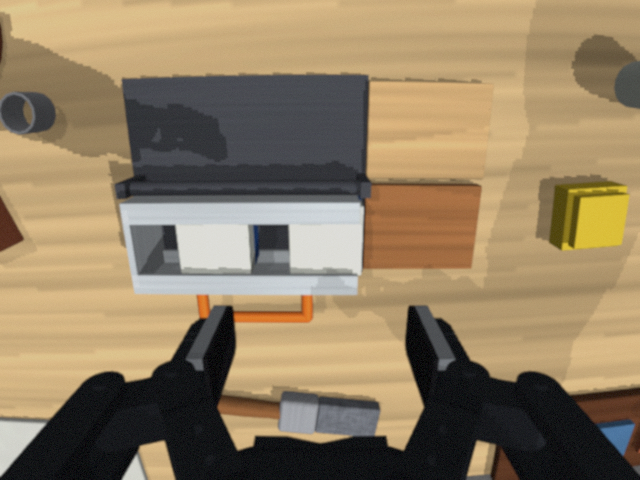

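White halves are up: mould_a at (214,245), mould_b at (325,245), with a gap between them. Going down on mould_b.

Run:
```python
from h import *
s=ctrl.sense(); C2=C+.083*XS; q=C2+.060*YS; print(q); go([q[0],q[1],.011],down(87.4),s)
```

```text
[0.620641  0.0036718]
row [-2.15, 0.52, 18.28] [0.0, -0.0, -0.005] rows>= 4.4
```

Request:
send_rows:
  motion:
    - [[-2.1,0.5,3,0,0,0],[-2.1,0.5,6,0,0,0],[-2.1,0.5,9,0,0,0],[-2.1,0.5,11.5,0,0,0],[-2.1,0.5,13.5,0,0,0],[-2.1,0.5,15,0,0,0],[-2.1,0.5,16.5,0,0,0],[-2.1,0.5,17.5,0,0,0],[-2.1,0.5,18.2,0,0,0],[-2.1,0.5,18.2,0,0,0]]

```text
t: 22.05
tcp_pos: [0.6191, 0.0036, 0.0105]
eef_rot: [-0.074, -3.139, -0.0]
ft_force: [-0.8, -0.5, -0.2]
opening: 0.068
grasp_force: 0.0
```

Request:
send_rows:
  motion:
    - [[0,0,0,0,0,0],[0,0,0,0,0,0],[0,0,0,0,0,0],[0,0,0,0,0,0]]
  jaw: 1

```text
t: 22.38
tcp_pos: [0.6202, 0.0035, 0.0123]
eef_rot: [0.072, 3.14, -0.0]
ft_force: [1.0, -0.5, -1.5]
opening: 0.0555
grasp_force: 63.5
```

Request:
send_rows:
  motion:
    - [[0,0,-0.15,0,0,0],[0,0,-0.15,0,0,0]]

```text
t: 22.55
tcp_pos: [0.6202, 0.0035, 0.0137]
eef_rot: [0.072, 3.14, -0.0]
ft_force: [1.0, -0.8, -1.2]
opening: 0.0556
grasp_force: 64.1
```

Run:
```python
from h import *
p,s,W,f=look("side"); C2=C+.083*XS; u=s["tcp_pos"][:2]-C2; print(u@XS,u@YS,s["wrist_torque"].round(2))
```

```text
22.6 [0.6202 0.0035 0.0136] 87.37 0.0554 64.2 [ 0.9 -0.3 -2. ]
-0.00041355704663877633 0.05981020323513389 [-0.07 -0.15 -0.03]
```

Request:
send_rows:
  motion:
    - [[0,0.7,0,0,0,0],[0,1.7,0,0,0,0],[0,2.8,0,0,0,0],[0,3.9,0,0,0,0],[0,5,0,0,0,0],[0,6.1,0,0,0,0],[0,7.2,0,0,0,0],[0,8.3,0,0,0,0],[0,9.3,0,0,0,0],[0,9.5,0,0,0,0]]

```text
t: 23.43
tcp_pos: [0.624, 0.1005, 0.0131]
eef_rot: [-0.069, -3.141, -0.001]
ft_force: [0.2, -0.2, -2.3]
opening: 0.0553
grasp_force: 64.1
```

Request:
send_rows:
  motion:
    - [[0,0.5,-1,0,0,0],[0,0.5,-3,0,0,0],[0,0.5,-6,0,0,0],[0,0.5,-9,0,0,0],[0,0.5,-12,0,0,0],[0,0.5,-13,0,0,0],[0,0.5,-13,0,0,0]]

```text
t: 24.02
tcp_pos: [0.6265, 0.1033, 0.1468]
eef_rot: [0.072, 3.135, 0.0]
ft_force: [0.9, 0.6, -1.8]
opening: 0.0555
grasp_force: 64.2
```

```bash
cat >> h.py <<'E'
def held(s,W):
    T=(W-s["tcp_pos"])@rot(s["eef_rot"])*1000; q=T[np.isfinite(T[...,0])]
    t=q[(abs(q[:,1])<18)&(q[:,0]>5)&(q[:,0]<40)&(q[:,2]<-8)&(q[:,2]>-36)]; print("front face",np.percentile(t[:,0],[5,50,95]),len(t))
    t=q[(abs(q[:,1])<18)&(q[:,0]>0)&(q[:,0]<18)&(q[:,2]<-36)&(q[:,2]>-52)]; print("top",np.percentile(t[:,2],[5,50,95]))
E
python3 - <<'E'
from h import *
p,s,W,f=look(); held(s,W)
cv2.imwrite("pics/w10.png",p["pixels"])
go([.4335,-.313,.12],down(87.4),s)
print(s["joint_pos"].round(2))
E
```

```text
24.07 [0.6252 0.1033 0.1443] 87.35 0.0555 64.2 [ 0.2 -0.6 -2.7]
front face [29.2286588  29.64307579 30.03692059] 3447
top [-46.30682484 -45.45001584 -44.59166999]
row [17.23, -42.47, 2.38] [0.0, 0.002, -0.001] rows>= 11.0
[ 0.05  0.55  0.01  1.03 -0.    0.09]
```

Request:
send_rows:
  motion:
    - [[1.5,-2.5,0,0,0,0],[3.5,-6,0,0,0,0],[5.5,-10,0,0,0,0],[7.5,-14,0,0,0,0],[9.5,-18,0,0,0,0],[11.5,-22,0,0,0,0],[13.5,-25.5,0,0,0,0],[15.5,-28.5,0,0,0,0],[17,-31,0,0,0,0],[17,-31,0,0,0,0]]

```text
t: 24.9
tcp_pos: [0.4362, -0.2021, 0.1414]
eef_rot: [-0.08, -3.137, 0.0]
ft_force: [-0.0, 0.0, -1.7]
opening: 0.0551
grasp_force: 64.5
```

Run:
```python
from h import *
p,s,W,f=look(); held(s,W)
cv2.imwrite("pics/w11.png",p["pixels"])
def circ(m,W):
    cs,_=cv2.findContours(m.astype(np.uint8),cv2.RETR_EXTERNAL,cv2.CHAIN_APPROX_NONE); c=max(cs,key=len)[:,0]
    P=W[c[:,1],c[:,0]]; P=P[np.isfinite(P[:,0])]; return P
from scipy.optimize import least_squares
m=f("red",.36,.52,-.39,-.24,.007,.016); rect(W[m],"bat"); P=circ(m,W)
r=least_squares(lambda c:np.hypot(P[:,0]-c[0],P[:,1]-c[1])-.055,[.434,-.313],loss="soft_l1",f_scale=.001);print(r.x,len(P),np.median(abs(r.fun)))
d=np.load("/tmp/w1.npz");W1=d["W"];m=masks(W1,d["px"])("red",.36,.52,-.39,-.24,.007,.016);P=circ(m,W1)
r2=least_squares(lambda c:np.hypot(P[:,0]-c[0],P[:,1]-c[1])-.055,[.434,-.313],loss="soft_l1",f_scale=.001);print(r2.x,len(P))
t=r2.x; t=t+.0016*XS; go([*t,.0110+.010],down(87.4),s); print(t)
```

```text
24.95 [ 0.4377 -0.2002  0.1415] 87.09 0.0553 64.5 [ 0.1  0.2 -2. ]
front face [31.84127473 32.29093303 32.69477954] 3668
top [-43.71335575 -42.88710955 -42.02047642]
bat 15640 [ 434.8 -314.5] [108.8 109.2] 48.6
[ 0.43495199 -0.31434121] 403 0.0008465233597537217
[ 0.4352293  -0.31403946] 255
row [-0.53, -11.4, 12.04] [0.001, -0.003, -0.005] rows>= 4.0
[ 0.4368277 -0.3141121]
```

Request:
send_rows:
  motion:
    - [[-0.1,-3,0,0,0,0],[-0.3,-6.5,0,0,0,0],[-0.5,-9.5,2,0,0,0],[-0.5,-11.2,4,0,0,0],[-0.5,-11.4,6.5,0,0,0],[-0.5,-11.4,9,0,0,0],[-0.5,-11.4,11,0,0,0],[-0.5,-11.4,12,0,0,0],[-0.5,-11.4,12.8,0,0,0],[-0.5,-11.4,12.8,0,0,0]]

```text
t: 25.78
tcp_pos: [0.4396, -0.3112, 0.0135]
eef_rot: [-0.071, -3.139, -0.003]
ft_force: [0.5, 0.3, -1.8]
opening: 0.0556
grasp_force: 64.6
```

Request:
send_rows:
  motion:
    - [[0,0,0,0,0,0],[0,0,0.1,0,0,0],[0,0,0.1,0,0,0]]

```text
t: 26.03
tcp_pos: [0.4409, -0.313, 0.0151]
eef_rot: [0.072, 3.139, -0.002]
ft_force: [0.0, -0.9, -1.6]
opening: 0.0556
grasp_force: 64.6
```

Run:
```python
from h import *
p,s,W,f=look(); held(s,W)
```

```text
26.08 [ 0.4408 -0.313   0.0151] 87.38 0.0553 64.6 [ 0.6  0.5 -1.1]
front face [30.38454743 30.80963007 31.2027757 ] 3642
top [-43.8800727  -43.02520978 -42.17009132]
```

Request:
send_rows:
  motion:
    - [[0.15,0,0.1,0,0,0],[0.3,0,0.2,0,0,0],[0.3,0,0.3,0,0,0],[0.3,0,0.3,0,0,0]]

```text
t: 26.42
tcp_pos: [0.4369, -0.3124, 0.0111]
eef_rot: [-0.072, -3.141, -0.0]
ft_force: [0.5, 0.4, -2.0]
opening: 0.0556
grasp_force: 64.6
```

Request:
send_rows:
  motion:
    - [[0,0,0.1,0,0,0],[0,0,0.2,0,0,0],[0,0,0.2,0,0,0]]

```text
t: 26.67
tcp_pos: [0.4372, -0.3126, 0.0103]
eef_rot: [0.072, 3.141, -0.001]
ft_force: [-4.4, 1.9, 15.1]
opening: 0.0555
grasp_force: 66.3
```

Resting on the disc. Release and rise.

Request:
send_rows:
  motion:
    - [[0,0,-0.1,0,0,0],[0,0,-0.1,0,0,0]]

```text
t: 26.83
tcp_pos: [0.4374, -0.3126, 0.0104]
eef_rot: [0.072, 3.14, -0.0]
ft_force: [0.1, -0.4, -2.6]
opening: 0.0558
grasp_force: 64.8
```

Request:
send_rows:
  motion:
    - [[0,0,0,0,0,0],[0,0,0,0,0,0],[0,0,0,0,0,0],[0,0,-1,0,0,0],[0,0,-4,0,0,0],[0,0,-8,0,0,0],[0,0,-12,0,0,0],[0,0,-15,0,0,0],[0,0,-15,0,0,0],[0,0,-15,0,0,0]]
  jaw: 0.2

```text
t: 27.67
tcp_pos: [0.4382, -0.3134, 0.1627]
eef_rot: [0.072, 3.137, -0.005]
ft_force: [-0.7, 0.8, -0.3]
opening: 0.0683
grasp_force: 0.0
```

Run:
```python
from h import *
p,s,W,f=look(); cv2.imwrite("pics/w12.png",p["pixels"])
m=f("white",.36,.52,-.39,-.24,.045,.062); rect(W[m],"B on bat"); print(np.nanmedian(W[m],0))
m=f("any",.36,.52,-.39,-.24,.05,.062); rect(W[m],"any"); print(np.nanmedian(W[m],0))
C2=C+.083*XS; q=C2-.027*YS; print(q); go([*q,.16],down(87.4),s)
```

```text
27.72 [ 0.4373 -0.3126  0.161 ] 87.38 0.0684 0.0 [-0.1  0.9 -0.7]
B on bat 6638 [ 434.4 -311.6] [56.2 56.5] 87.7
[ 0.43236108 -0.311585    0.05319801]
any 6615 [ 434.4 -311.6] [56.2 56.5] 87.7
[ 0.43248503 -0.31159652  0.05320074]
[ 0.6166912 -0.0832412]
row [-16.87, 23.73, 0.09] [-0.001, 0.001, -0.0] rows>= 7.0
```

B is on the disc at (434.4,-311.6) mm, within 3 mm of its centre. Now mould_a.

Request:
send_rows:
  motion:
    - [[-2,3,0,0,0,0],[-4.5,6.5,0,0,0,0],[-7,10,0,0,0,0],[-9.5,13.5,0,0,0,0],[-12,17,0,0,0,0],[-14.5,20.5,0,0,0,0],[-16.5,23,0,0,0,0],[-16.9,23.7,0,0,0,0],[-16.9,23.7,0,0,0,0],[-16.9,23.7,0,0,0,0]]

```text
t: 28.55
tcp_pos: [0.6158, -0.083, 0.1586]
eef_rot: [-0.07, -3.138, -0.0]
ft_force: [-0.6, -0.5, -0.0]
opening: 0.0684
grasp_force: 0.0
```

Run:
```python
from h import *
p,s,W,f=look(); C2=C+.083*XS
m=f("white",.59,.65,-.14,-.03,.045,.06); rect(W[m],"A");m=f("grey",.56,.68,-.18,.05,.061,.072,False);rect(W[m],"top")
u=s["tcp_pos"][:2]-C2; print(u@XS,u@YS)
q=C2-.027*YS; go([*q,.011],down(87.4),s)
```

```text
28.6 [ 0.6156 -0.0839  0.159 ] 87.37 0.068 0.0 [ 0.1  0.4 -0. ]
A 4883 [618.6 -83.1] [56.1 40.9] 87.5
top 14024 [617.7 -60.1] [176.1  74.2] 87.3
-0.001049196216309314 -0.027683616167043092
row [-0.14, 0.07, 14.8] [0.0, -0.003, -0.001] rows>= 3.5
```

Request:
send_rows:
  motion:
    - [[-0.1,0.1,2.5,0,0,0],[-0.1,0.1,5,0,0,0],[-0.1,0.1,7.5,0,0,0],[-0.1,0.1,9.5,0,0,0],[-0.1,0.1,11.5,0,0,0],[-0.1,0.1,13,0,0,0],[-0.1,0.1,14,0,0,0],[-0.1,0.1,14.7,0,0,0],[-0.1,0.1,14.7,0,0,0]]

```text
t: 29.35
tcp_pos: [0.6167, -0.0839, 0.0136]
eef_rot: [-0.075, -3.139, 0.002]
ft_force: [-2.8, 1.5, 3.9]
opening: 0.0682
grasp_force: 1.5
```

Request:
send_rows:
  motion:
    - [[0,0,0,0,0,0],[0,0,0,0,0,0],[0,0,0,0,0,0],[0,0,0,0,0,0],[0,0,-0.15,0,0,0],[0,0,-0.15,0,0,0]]
  jaw: 1

```text
t: 29.85
tcp_pos: [0.6181, -0.0828, 0.0151]
eef_rot: [0.073, 3.14, 0.0]
ft_force: [0.5, 0.1, -1.9]
opening: 0.0556
grasp_force: 63.5
```

Run:
```python
from h import *
s=ctrl.sense(); C2=C+.083*XS; u=s["tcp_pos"][:2]-C2; print(u@XS,u@YS,s["tcp_pos"],yaw(s),s["opening"],s["ft_force"].round(1))
```

```text
0.0013879612586395478 -0.026489854909741133 [ 0.61810092 -0.08279293  0.01511665] 87.3512785648924 0.05558700830680821 [ 0.5  0.1 -1.9]
```

Request:
send_rows:
  motion:
    - [[0,0.7,0,0,0,0],[0,1.7,0,0,0,0],[0,2.8,0,0,0,0],[0,3.9,0,0,0,0],[0,5,0,0,0,0],[0,6.1,0,0,0,0],[0,7.2,0,0,0,0],[0,8.3,0,0,0,0],[0,9.3,0,0,0,0],[0,9.5,0,0,0,0]]

```text
t: 30.68
tcp_pos: [0.6225, 0.0143, 0.0148]
eef_rot: [0.07, 3.14, 0.0]
ft_force: [2.2, -1.8, -1.8]
opening: 0.0553
grasp_force: 63.6
```

Request:
send_rows:
  motion:
    - [[0,0.7,0,0,0,0],[0,1.7,0,0,0,0],[0,2.8,0,0,0,0],[0,3.9,0,0,0,0],[0,5,0,0,0,0],[0,6.1,0,0,0,0],[0,7.2,0,0,0,0],[0,8.2,0,0,0,0],[0,8.8,0,0,0,0],[0,8.8,0,0,0,0]]

```text
t: 31.52
tcp_pos: [0.6261, 0.1019, 0.0146]
eef_rot: [-0.069, -3.141, -0.001]
ft_force: [0.5, -0.5, -1.8]
opening: 0.0557
grasp_force: 63.6
```

Request:
send_rows:
  motion:
    - [[0,0,-1,0,0,0],[0,0,-3,0,0,0],[0,0,-6,0,0,0],[0,0,-9,0,0,0],[0,0,-12,0,0,0],[0,0,-15,0,0,0],[0,0,-17,0,0,0],[0,0,-17,0,0,0],[0,0,-17,0,0,0]]

```text
t: 32.27
tcp_pos: [0.6271, 0.0997, 0.1864]
eef_rot: [0.073, 3.138, 0.0]
ft_force: [0.5, 0.1, -2.8]
opening: 0.0555
grasp_force: 63.7
```

Run:
```python
from h import *
p,s,W,f=look(); held(s,W); go([.4345,-.2116,.175],down(87.4),s)
```

```text
32.32 [0.6261 0.0998 0.1848] 87.34 0.0555 63.7 [-0.4  0.3 -1.7]
front face [31.50677904 31.9054622  32.2929907 ] 3434
top [-43.62372604 -42.73357503 -41.86576531]
row [17.7, -31.99, 0.98] [-0.0, 0.0, -0.001] rows>= 8.8
```

Request:
send_rows:
  motion:
    - [[1.5,-3,0,0,0,0],[3,-7,0,0,0,0],[4.5,-11,0,0,0,0],[6,-15,0,0,0,0],[7.5,-19,0,0,0,0],[9,-22.5,0,0,0,0],[10.5,-26,0,0,0,0],[12,-29.5,0,0,0,0],[13.5,-33,0,0,0,0],[15,-36.5,0,0,0,0]]

```text
t: 33.15
tcp_pos: [0.4576, -0.2584, 0.1833]
eef_rot: [-0.072, -3.139, -0.002]
ft_force: [0.5, -1.0, -1.4]
opening: 0.0555
grasp_force: 64.0
```

Request:
send_rows:
  motion:
    - [[1,-3,1,0,0,0],[1.9,-5,3,0,0,0],[1.9,-5.5,5,0,0,0],[1.9,-5.5,7,0,0,0],[1.9,-5.5,9,0,0,0],[1.9,-5.5,10,0,0,0],[1.9,-5.5,10,0,0,0],[1.9,-5.5,10,0,0,0]]

```text
t: 33.82
tcp_pos: [0.4377, -0.311, 0.0842]
eef_rot: [-0.072, -3.139, -0.002]
ft_force: [-0.0, 0.3, -1.3]
opening: 0.0552
grasp_force: 64.1
```

Run:
```python
from h import *
p,s,W,f=look(); held(s,W); go([.4383,-.3126,.058],down(87.4),s)
```

```text
33.87 [ 0.4383 -0.3115  0.085 ] 87.38 0.0555 64.1 [-0.2 -0.7 -1.2]
front face [33.01611267 33.42815093 33.80600019] 3635
top [-41.22456876 -40.36808479 -39.49815104]
row [-0.0, -0.11, 2.7] [0.0, -0.0, -0.0] rows>= 0.6
```

Request:
send_rows:
  motion:
    - [[0,-0.1,0.7,0,0,0],[0,-0.1,1.4,0,0,0],[0,-0.1,2,0,0,0],[0,-0.1,2.4,0,0,0],[0,-0.1,2.6,0,0,0],[0,-0.1,2.6,0,0,0]]

```text
t: 34.37
tcp_pos: [0.4379, -0.3122, 0.0581]
eef_rot: [-0.072, -3.14, -0.001]
ft_force: [-0.4, -0.1, -0.2]
opening: 0.0553
grasp_force: 64.1
```

Request:
send_rows:
  motion:
    - [[0,0,0.1,0,0,0],[0,0,0.15,0,0,0],[0,0,0.15,0,0,0]]

```text
t: 34.62
tcp_pos: [0.4383, -0.3126, 0.0573]
eef_rot: [0.072, 3.141, -0.0]
ft_force: [0.7, -0.7, -1.3]
opening: 0.0553
grasp_force: 64.1
```

Run:
```python
from h import *
p,s,W,f=look(); held(s,W); go([.4383,-.3126,.056],down(87.4),s)
```

```text
34.67 [ 0.4383 -0.3126  0.0574] 87.38 0.0558 64.1 [-0.1 -0.9 -1.4]
front face [32.39429613 32.78318017 33.17921319] 3565
top [-42.0252026  -41.17860291 -40.29673617]
row [-0.0, -0.0, 0.14] [-0.0, 0.0, -0.0] rows>= 0.0
```

Request:
send_rows:
  motion:
    - [[-0.05,0,0.1,0,0,0],[-0.1,0,0.15,0,0,0],[-0.1,0,0.15,0,0,0]]

```text
t: 34.92
tcp_pos: [0.4391, -0.3127, 0.0561]
eef_rot: [-0.072, -3.141, 0.001]
ft_force: [-2.4, 1.3, 5.2]
opening: 0.0552
grasp_force: 64.7
```

Request:
send_rows:
  motion:
    - [[0,0,0.1,0,0,0],[0,0,0.1,0,0,0]]

```text
t: 35.08
tcp_pos: [0.4391, -0.3127, 0.0561]
eef_rot: [0.072, 3.141, -0.001]
ft_force: [-5.6, 3.0, 17.3]
opening: 0.0555
grasp_force: 65.9
```

Seated on the lower mould. Ease off, release and rise.

Request:
send_rows:
  motion:
    - [[0,0,-0.1,0,0,0],[0,0,-0.1,0,0,0]]

```text
t: 35.25
tcp_pos: [0.4394, -0.3128, 0.0561]
eef_rot: [0.072, 3.14, -0.001]
ft_force: [-0.2, 0.4, 5.9]
opening: 0.0557
grasp_force: 64.8
```

Request:
send_rows:
  motion:
    - [[0,0,0,0,0,0],[0,0,0,0,0,0],[0,0,0,0,0,0],[0,0,-1,0,0,0],[0,0,-4,0,0,0],[0,0,-8,0,0,0],[0,0,-12,0,0,0],[0,0,-15,0,0,0],[0,0,-15,0,0,0],[0,0,-15,0,0,0]]
  jaw: 0.2

```text
t: 36.08
tcp_pos: [0.4401, -0.3134, 0.2082]
eef_rot: [0.072, 3.138, -0.005]
ft_force: [-0.2, -0.5, 0.0]
opening: 0.0683
grasp_force: 0.0
```

Run:
```python
from h import *
p,s,W,f=look(); cv2.imwrite("pics/w13.png",p["pixels"])
m=f("white",.36,.52,-.39,-.24,.085,.105); rect(W[m],"A top"); print(np.nanmedian(W[m],0))
p,s,W,f=look("side"); a=p["pixels"]
m=f("grey",.56,.68,-.18,.05,.058,.075,False);print(np.nanmedian(W[m],0))
p=ctrl.get_image("scene");b=p["pixels"]
cv2.imwrite("pics/end.png",np.hstack([cv2.resize(a[90:330,200:440],(400,400)),cv2.resize(b[150:310,80:240+0],(400,400))]))
```

```text
36.13 [ 0.4393 -0.3127  0.2064] 87.38 0.0684 0.0 [-0.6 -0.6  0.2]
A top 6611 [ 434.3 -311.7] [56.2 55.9] 87.5
[ 0.43251057 -0.31156208  0.09722337]
36.18 [ 0.4388 -0.3122  0.2053] 87.38 0.0682 0.0 [ 0.4 -0.1 -0.5]
[ 0.60985191 -0.05457754  0.06450724]
```

View pics/end.png

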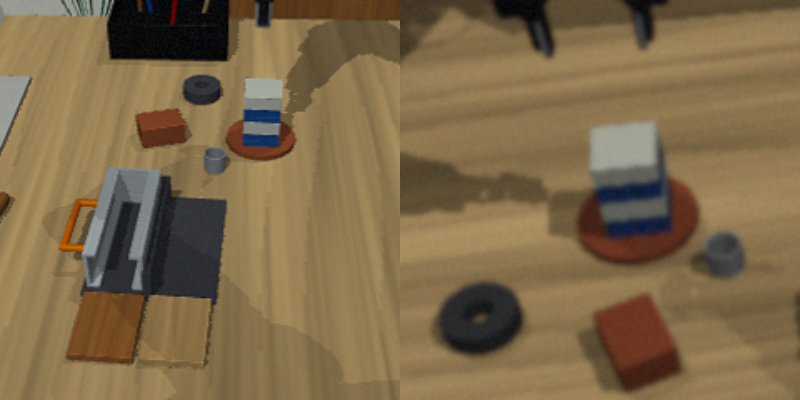

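The stack stands square on the disc at (262,115), blue halves down, and the cradle is turned over and empty. Handing in.

```bash
python3 -c "
from station import ctrl
print(ctrl.job_done())"
```

```text
the job is handed in; nothing more can be done
None
```

The job is handed in, though no verdict came back: both moulds are closed and stacked square on the disc, blue halves down, about 2 mm off its centre, with the cradle left turned over; the one rough moment was a force of about 50 N when the gripper first came down on the handle, probably a knuckle on the cradle edge, which I cleared by regripping higher.

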